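Open the block incubator to its stop and load the short tube

ROBOT

A 6-joint arm with a two-finger parallel gripper is mounted at the origin on the work surface. World frame = base frame: x ahead of the robot, y to its left, z up, the work surface at z = 0. Lengths are in m, angles in rad, forces in N, time in s.
With the tool pointing down it reaches from about 0.25 to 0.775 m from the base axis. Payload 4 kg.
Tool frame: the origin (TCP) lies on the centre line of the jaws, within the pads' length; the fingertips stand 25 mm ahead of it and the grasp point (between the pads) lies 6 mm ahead of it; z points along the fingers, y is the line along which they close (so a half turn about z gives the same grasp; the last joint's range is limited). The gripper opens to 94 mm and grips with 3 to 60 N. Pads are 16 mm wide; open, the fingers measure 119 mm over their backs; the gripper's body (75 mm by 177 mm) begins 78 mm behind the grasp point.
Start: joints at [1.14, 0.087, 1.371, -0, 1.684, -0.103], TCP at [0.177, 0.521, 0.198] pointing down, gripper open.
Joint ranges: [-3.1, 3.1], [-0.76, 2.03], [0.27, 2.55], [-1.08, 4.22], [0.17, 2.65], [-2.57, 2.57]. Speed limits (rad/s): [2.79, 2.79, 3.14, 3.14, 3.14, 3.14].

INTERFACE

Orientations are given as [roll, pitch, yaw] about the fixed x, y, z axes, in that order (R = Rz(yaw) Ry(pitch) Rx(roll)).
In Python, from bench import robot, imaging gives the robot as it stands. The module is installed in compiled form; this text tells all that it offers.
- The arm moves only by the tool drive_tool, never from a script. Its argument "series" is a list of rows, each a list of 3 entries, a list of its own where there are three numbers: the finger opening in m, from 0 to 0.094, then the shift along the tool's x, y, z in m, then the turn, a rotation vector about the tool's x, y, z in rad. A call has 1 to 5 rows; each row is the pose to reach, as a shift and turn from the pose commanded when the call began, along the tool's axes at that moment; what a row does not reach only later rows make up. A row lasts 1/8 s, in which the tool goes at most 62.5 mm and 10.7 degrees, less where a joint would pass 70% of its speed; a pose out of reach is approached as far as the arm can. A call with a gripper value outside its range is refused whole. The fingers move at their own pace and stop on an object; the grip force is fixed at half the most. Time passes only in rows, so rows that repeat a pose let the fingers close. It gives the time, the measured TCP pose, the force, the opening and the grip force at its end, in the units of the state.
- robot.get_obs(): the state, without advancing time (a new reading comes with each control period).
- imaging.snapshot(name): name is "scene" or "top" or "wrist"; returns the picture (420x560x3 uint8, red, green, blue); there is no depth.
- imaging.get_calibration(name): a dict with "intrinsics" (3x3 intrinsics, pixels), "position" and "rotation" of the camera in the world. Camera axes: x right, y up, looking along -z (the intrinsics and any distortion apply to the point x, -y, -z); pixel columns grow to the right and rows downward; lengths in m; the calibration is good to about 2 mm. A picture is of the moment at which its call begins: read the wrist's pose just before it. get_calibration takes no time and is no camera call; for the wrist camera it gives the pose at the moment of the call.
- robot.close_job(): hands the job in; it is judged then, once.
The state is a dict: "time": time; "joint_positions": joint angles; "qvel": joint speeds; "joint_torque": joint torques, N m; "tool_pos": TCP position; "ee_rot": TCP orientation; "wrist_force": force on the tool from outside, world axes, zero at the start; "wrist_torque": the same for the moment, N m; "width": finger opening in m; "finger_force": force on a finger pad.
Only numpy, scipy, OpenCV 4.12 (cv2) and the standard library are available. Lean on these libraries where they do the work, as an engineer would, in place of code of your own. Each camera call takes 0.05 s, during which the arm holds its last target. There are 200 camera calls.

TASK

Swing the lid of the block incubator open, gently, until it meets its rubber stop, pressing it lightly on the stop for a moment but not forcing it, and leave it standing against the stop. Then take the short tube from the rack, lower it into a free well of the incubator's block until it sits on the bottom before you let go, and leave it there. Leave the other tubes and everything else on the bench alone.

Things in the scene. Friction and masses are not known exactly. Their poses are not given: they have to be found in the camera images.
- heater_front (a point): block incubator: light grey box, 210 deep (x), 200 wide (y), rim 100 mm high, fixed. Point: mid top edge of its front face; x runs front to back, y left along the hinge, z up. Between a 10 mm front wall and 12 mm side walls is a recess 106 (x) by 176 mm (y) whose floor, the top of the aluminium block, lies 40 mm below the rim; behind the recess a solid deck at rim height.
- lid (a joint): lid angle, rad: 0 closed, pi/2 upright. Stiff hinge: stays where left, takes 2 to 4 N at the tongue to move; may start ajar. It opens until its outer face meets the stop, somewhere in 1.62 to 1.92 (set differently each time: feel for it); there the angle stops growing and the force at the tongue rises by about 2 N per mm. Pressing with 4 to 8 N above the hinge's resistance is plenty, 15 N too much.
- lid_tab (a point): where to hold the lid: its handle tongue, white plastic, 36 mm wide (along the hinge), 10 mm thick, standing out 48 mm from the middle of the lid's front edge, nothing beside or below it. Point: mid-thickness, 15 mm from the free end, 173 mm from the hinge axis. The lid is a panel 144 by 196 by 10 mm. Axes turn with the lid: y along the hinge, z out of its outer face, -x from hinge to tongue.
- lid_hinge (a point): point on the hinge axis, in the middle of the lid's width, 104 mm above the bench; the axis runs along the incubator's y. Axes as the lid's.
- stop_bracket (a point): the lid's stop: a steel strip, 36 mm wide, upright on the deck 57 mm behind the hinge axis; point: middle of its top edge, 178 mm above the bench. A black rubber buffer with a round nose 16 mm in diameter (the buffer of the rules) is screwed through it, facing the lid, 50 mm above the hinge axis; how far it is screwed out differs and is not measured. Fixed.
- well1 (a point): mouth centre of a free well, at the block's top, 60 mm above the bench: round, 17 mm in diameter, 45 mm deep, vertical, chamfered. Four wells lie in a row along the hinge, 40 mm apart, 80 mm in front of its axis: from the left (+y) one taken, this one, one taken, one free. Axes as the incubator's.
- well3 (a point): centre of the mouth of the other free well, the last on the right; same sizes. Either free well will do.
- sample_mid (a point): the short tube, the only short one in the rack: 80 mm long, body 15 mm in diameter, rounded foot, grey cap 17 mm in diameter on its top 20 mm; 16 to 30 g. Point: on its axis, 40 mm from either end; z towards the cap. On the bottom of a well this point is 5 mm below the block's top. Which rack hole it stands in differs.
- rack_top (a point): the tube rack: white plastic block 60 mm (x) by 176 mm (y), 45 mm high, fixed, four holes 17 mm in diameter and 35 mm deep in a row along its y, 42 mm apart. This point: the centre of its top.
- tall1_mid (a point): a tall tube in the rack, 110 mm long, otherwise like the short one; point half-way up (leave alone)
- tall2_mid (a point): another tall tube, the same (leave alone)
- warm1_mid (a point): a tube like the short one, already seated in the left well of the block; point half-way up (leave alone)
- warm2_mid (a point): another such tube, in the third well from the left (leave alone)
- dropper_mid (a point): small white dropper bottle, 28 mm in diameter, 58 mm high; point half-way up (leave alone)
- jar_mid (a point): amber jar, 56 mm in diameter, 62 mm high; point half-way up (leave alone)
- timer_mid (a point): black pocket timer lying flat, 75 by 36 by 14 mm; its centre (leave alone)
- pen_mid (a point): black marker pen, 120 mm long, 11 mm thick; its centre (leave alone)
There are look-alikes about, which are no part of the job. Leave any green, orange or purple look-alike of the part that bears sample_mid alone.

How it is judged:
By the outcome, as a careful person would: the job done as asked, in the order asked, and still so for the second after the job is handed in, with the robot touching nothing.
It also fails if it takes over 72 s, if anything falls off the work surface, if the arm or the gripper's body presses on something with over 40 N, if the wrist force passes 120 N, or if a joint passes its speed limit or range.

## Working session

There is one attempt and no reset: what is moved stays moved. The work goes in short steps, Python scripts to look and compute and a tool call to move; the robot and the scene stay as the last step left them, time stands still between calls to the robot, and variables do not carry over. Pictures are saved under pics/ and viewed, at most 10 in all, crops included, and the job is handed in when it is done.

Besides the shell and the picture viewer there is one more tool, called after "Request:" as name([rows], argument=value, ...), one row to a line, values as JSON. drive_tool: Moves the arm, as the interface text tells. Its arguments: {"type":"object","properties":{"series":{"type":"array"}},"required":["series"]}

```bash
mkdir -p pics
cat > h.py <<'E'
import numpy as np, cv2
from bench import robot, imaging
def snap(n,f):
    c=imaging.get_calibration(n); im=np.array(imaging.snapshot(n))
    cv2.imwrite('pics/'+f,im[:,:,::-1]); return im,c
def ray(c,u,v):
    K=np.array(c['intrinsics']); d=np.linalg.inv(K)@[u,v,1]; d=np.array([d[0],-d[1],-d[2]])
    d=np.array(c['rotation'])@d; return np.array(c['position']),d/np.linalg.norm(d)
def plane(c,u,v,z):
    p,d=ray(c,u,v); return p+d*(z-p[2])/d[2]
def tri(*obs):
    A=np.zeros((3,3));b=np.zeros(3);L=[]
    for c,u,v in obs:
        p,d=ray(c,u,v);M=np.eye(3)-np.outer(d,d);A+=M;b+=M@p;L.append((p,M))
    x=np.linalg.solve(A,b); return x,[float(np.linalg.norm(M@(x-p))) for p,M in L]
def proj(c,P):
    q=np.array(c['rotation']).T@(np.array(P)-np.array(c['position'])); q=np.array(c['intrinsics'])@[q[0],-q[1],-q[2]]; return q[:2]/q[2]
E
python3 - <<'E'
from h import *
np.set_printoptions(precision=4,suppress=True)
print(robot.get_obs())
for n in('scene','top'):
    im,c=snap(n,n+'0.png'); print(c)
E
```

```text
{'time': 0.0, 'joint_positions': array([ 1.1399,  0.0879,  1.3722, -0.    ,  1.6836, -0.1031]), 'qvel': array([ 0.0001, -0.0002,  0.0002,  0.0001, -0.0003,  0.0001]), 'joint_torque': array([  0.0023, -34.0184, -30.2429,   0.0718,   0.033 ,  -0.0002]), 'tool_pos': array([0.1768, 0.5202, 0.1968]), 'ee_rot': array([-3.1394, -0.0002,  2.8138]), 'wrist_force': array([ 0.1975, -0.5324,  0.5388]), 'wrist_torque': array([ 0.038 , -0.0506,  0.039 ]), 'finger_force': 0.0, 'width': 0.09411123455366686}
{'intrinsics': array([[460.7606,   0.    , 273.6177],
       [  0.    , 460.7606, 200.8458],
       [  0.    ,   0.    ,   1.    ]]), 'position': array([1.1096, 0.5058, 0.8765]), 'rotation': array([0.7919, 0.0099, 2.2572])}
{'intrinsics': array([[417.1074,   0.    , 283.0574],
       [  0.    , 417.1074, 212.5465],
       [  0.    ,   0.    ,   1.    ]]), 'position': array([0.4108, 0.022 , 1.2035]), 'rotation': array([ 0.0877,  0.0127, -1.5797])}
```

View pics/scene0.png

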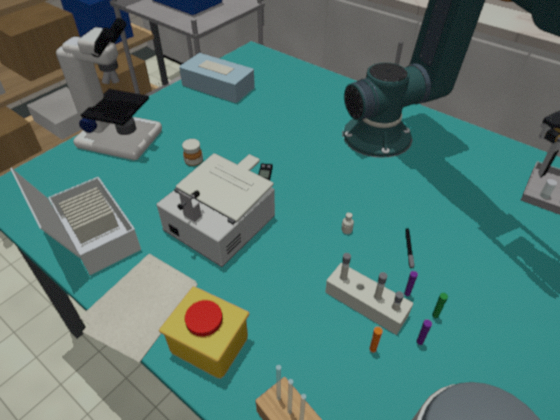

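View pics/top0.png

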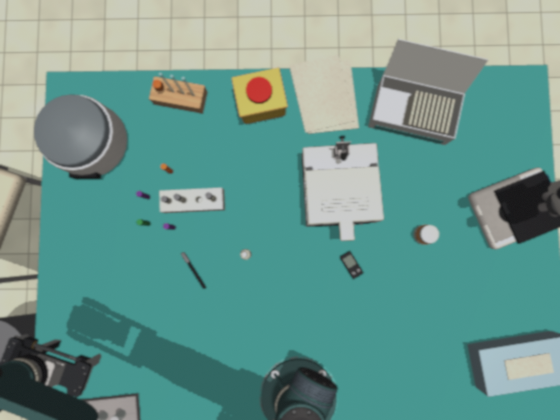

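Scene: incubator with its lid (tongue at scene (248,163), top (347,231)), and the stop bracket at scene (188,203), top (342,148). The rack holds tall (345,265), empty (361,286), tall (380,285) and short (398,301). Similar things: purple (411,283) and (424,332), green (440,305) and orange (376,340) tubes standing on the bench, plus the warm tubes under the lid. My choice is the grey-capped tube at scene (398,301), the low one in the rack.

```bash
cat >> h.py <<'E'
from scipy.spatial.transform import Rotation as Ro
_g=imaging.get_calibration
class _I: pass
def cal(n):
    c=dict(_g(n)); r=np.array(c['rotation'])
    if r.shape==(3,): c['rotation']=Ro.from_euler('xyz',r).as_matrix()
    return c
def snap(n,f=None):
    c=cal(n); im=np.array(imaging.snapshot(n))
    if f: cv2.imwrite('pics/'+f,im[:,:,::-1])
    return im,c
np.set_printoptions(precision=4,suppress=True)
E
python3 - <<'E'
from h import *
s,t=cal('scene'),cal('top')
a=cv2.imread('pics/scene0.png')[140:265,150:285]; b=cv2.imread('pics/scene0.png')[215:350,315:465]
c=cv2.imread('pics/top0.png')[130:250,290:400]; d=cv2.imread('pics/top0.png')[170:230,140:240]
o=np.zeros((600,800,3),np.uint8)
for im,(x,y) in((a,(0,0)),(b,(400,0)),(c,(0,300)),(d,(400,300))):
    k=min(400/im.shape[1],300/im.shape[0]); print(k)
    r=cv2.resize(im,None,fx=k,fy=k,interpolation=cv2.INTER_CUBIC)[:300,:400]; o[y:y+r.shape[0],x:x+r.shape[1]]=r
cv2.imwrite('pics/crop1.png',o)
print('base check',proj(t,[0,0,0]),proj(s,[0,0,0]))
E
```

```text
2.4
2.2222222222222223
2.5
4.0
base check [297.767  397.1334] [375.2983 135.3214]
```

View pics/crop1.png

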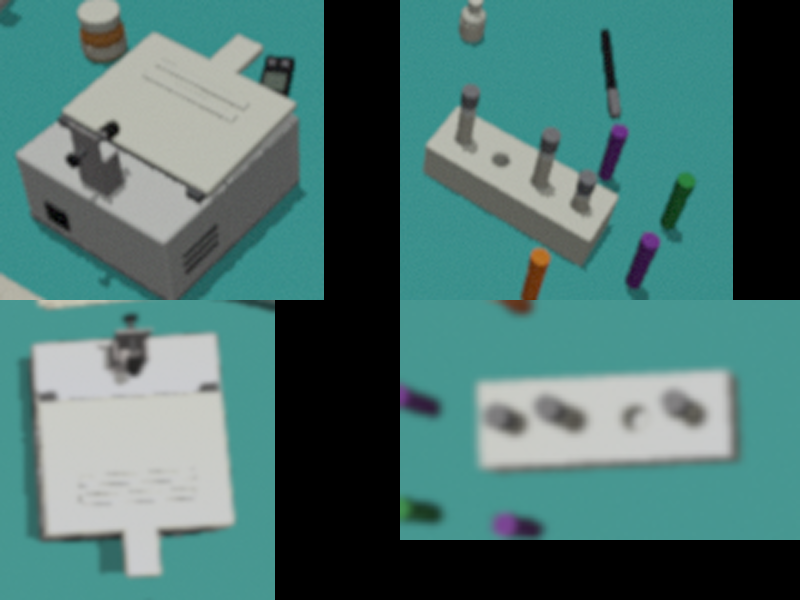

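Run:
```python
from h import *
s,t=cal('scene'),cal('top')
S=lambda x,y:(s,150+x/2.4,140+y/2.4); T=lambda x,y:(t,290+x/2.5,130+(y-300)/2.5)
S2=lambda x,y:(s,315+(x-400)/2.222,215+y/2.222); T2=lambda x,y:(t,140+(x-400)/4,170+(y-300)/4)
P={'tabL':(S(262,47),T(127,576)),'tabR':(S(240,35),T(161,574)),'backL':(S(165,243),T(32,345)),'backR':(S(18,155),T(217,334)),
'lidFL':(S(296,103),T(45,535)),'lidFR':(S(152,32),T(233,523)),'lidBL':(S(204,197),T(38,397)),'lidBR':(S(63,115),T(218,388)),
'rackFR':(S2(462,107),T2(735,458)),'rackBL':(S2(581,232),T2(478,382)),'rackFL':(S2(616,192),T2(481,467)),
'shortcap':(S2(588,176),T2(496,417)),'tall2cap':(S2(549,137),T2(550,408)),'hole':(S2(501,160),T2(635,418)),'tall1':(S2(470,92),T2(676,403))}
for k,v in P.items():
    x,r=tri(*v); print(k,x,np.round(r,4))
```

```text
tabL [ 0.4307 -0.1114  0.1217] [0.0027 0.0027]
tabR [ 0.4313 -0.1449  0.122 ] [0.0047 0.0047]
backL [ 0.6803 -0.017   0.0978] [0.0032 0.0032]
backR [ 0.6892 -0.2156  0.0958] [0.0048 0.0048]
lidFL [ 0.4745 -0.0279  0.1194] [0.0022 0.0022]
lidFR [ 0.4847 -0.2228  0.1204] [0.0025 0.0025]
lidBL [ 0.6214 -0.022   0.1072] [0.0035 0.0035]
lidBR [ 0.6282 -0.2128  0.1076] [0.0042 0.0042]
rackFR [0.5203 0.2076 0.0403] [0.0061 0.0061]
rackBL [0.5776 0.3794 0.0539] [0.0006 0.0006]
rackFL [0.5171 0.3809 0.0481] [0.0024 0.0024]
shortcap [0.547  0.3591 0.0887] [0.0027 0.0027]
tall2cap [0.5495 0.316  0.1134] [0.0028 0.0028]
hole [0.5506 0.2755 0.0421] [0.0034 0.0034]
tall1 [0.5516 0.2324 0.1146] [0.0029 0.0029]
```

Short tube is at the rack's +y end: crop1 (588,190), cap at z≈0.089. The lid looks slightly ajar (≈0.07 rad), and the heights agree with the text. Next I'll work out the approach to the tongue.

```bash
cat >> h.py <<'E'
def pose():
    o=robot.get_obs(); return np.array(o['tool_pos']),Ro.from_euler('xyz',o['ee_rot'])
def down(yaw,a=np.pi/2):   # tool z pointing along heading yaw, a below horizontal; tool x up/forward
    z=np.array([np.cos(a)*np.cos(yaw),np.cos(a)*np.sin(yaw),-np.sin(a)]); y=np.array([np.sin(yaw),-np.cos(yaw),0]); return Ro.from_matrix(np.c_[np.cross(y,z),y,z])
def step(p,R,cp=None,cR=None):
    if cp is None: cp,cR=pose()
    print('shift',np.round(cR.inv().apply(np.array(p)-cp),4),'turn',np.round((cR.inv()*R).as_rotvec(),4))
E
python3 - <<'E'
from h import *
p,R=pose(); c=cal('wrist'); print('cam in tool',R.inv().apply(np.array(c['position'])-p)); print(R.as_matrix().T@c['rotation'],c['intrinsics'])
step([.40,-.128,.30],down(.045))
E
```

```text
cam in tool [ 0.0713  0.0004 -0.1861]
[[ 0.0007  0.969   0.2471]
 [ 1.     -0.0009  0.0008]
 [ 0.001   0.2471 -0.969 ]] [[346.6656   0.     277.5062]
 [  0.     346.6656 202.2419]
 [  0.       0.       1.    ]]
shift [-0.4199 -0.5421 -0.1021] turn [-0.0007  0.0026  2.7688]
```

Request:
drive_tool([
  [0.094,[-0.43,-0.535,-0.1],[0,0,2.77]],
  [0.094,[-0.43,-0.535,-0.1],[0,0,2.77]],
  [0.094,[-0.43,-0.535,-0.1],[0,0,2.77]],
  [0.094,[-0.43,-0.535,-0.1],[0,0,2.77]],
  [0.094,[-0.43,-0.535,-0.1],[0,0,2.77]],
])

```text
time: 0.72
tool_pos: [0.2829, 0.2283, 0.2429]
ee_rot: [3.141, 0.0, 1.871]
wrist_force: [1.0, 0.2, 0.2]
width: 0.0939
finger_force: 0.0
```

Run:
```python
from h import *
step([.42,-.128,.30],down(.045)); print(robot.get_obs()['joint_positions'])
```

```text
shift [-0.3809  0.0256 -0.057 ] turn [0.0003 0.     1.826 ]
[ 0.5228 -0.341   1.6633 -0.0003  1.8192  0.2225]
```

Request:
drive_tool([
  [0.094,[-0.381,0.026,-0.057],[0,0,1.826]],
  [0.094,[-0.381,0.026,-0.057],[0,0,1.826]],
  [0.094,[-0.381,0.026,-0.057],[0,0,1.826]],
  [0.094,[-0.381,0.026,-0.057],[0,0,1.826]],
  [0.094,[-0.381,0.026,-0.057],[0,0,1.826]],
])

```text
time: 1.35
tool_pos: [0.3958, -0.0596, 0.2892]
ee_rot: [-3.142, -0.001, 0.932]
wrist_force: [0.7, 0.2, 0.5]
width: 0.094
finger_force: 0.0
```

Run:
```python
from h import *
step([.42,-.128,.30],down(.045)); print(robot.get_obs()['joint_positions'])
```

```text
shift [-0.0405  0.0602 -0.0108] turn [-0.0003 -0.0005  0.8871]
[-0.2918 -0.2479  1.503   0.0006  1.8864  0.3471]
```

Request:
drive_tool([
  [0.094,[-0.04,0.06,-0.011],[0,0,0.887]],
  [0.094,[-0.04,0.06,-0.011],[0,0,0.887]],
  [0.094,[-0.04,0.06,-0.011],[0,0,0.887]],
  [0.094,[-0.04,0.06,-0.011],[0,0,0.887]],
  [0.094,[-0.04,0.06,-0.011],[0,0,0.887]],
])

```text
time: 1.98
tool_pos: [0.4203, -0.1254, 0.2995]
ee_rot: [-3.141, 0.001, 0.047]
wrist_force: [-0.0, 0.1, 0.1]
width: 0.0939
finger_force: 0.0
```

Run:
```python
from h import *
im,c=snap('wrist','w1.png'); print(robot.get_obs()['tool_pos'],robot.get_obs()['joint_positions'])
print(proj(c,[.431,-.111,.122]),proj(c,[.431,-.145,.122]))
```

```text
[ 0.4203 -0.1254  0.2996] [-0.4194 -0.1583  1.4089  0.      1.8922  1.1073]
[264.4849 172.4742] [296.5207 173.9744]
```

View pics/w1.png

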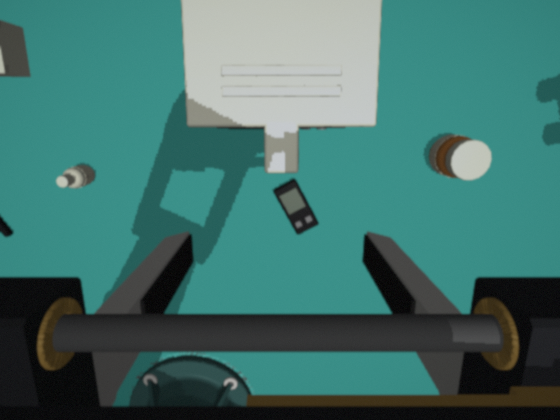

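Wrist view: tongue end edge at row 172, cols 265–298; lid front edge at row ~126, cols 187–376. This matches the triangulation. The jar and timer are clear of the tongue.

Run:
```python
from h import *
c=cal('wrist'); s,t=cal('scene'),cal('top')
for z in(.115,.122):
    a,b,l,r=[plane(c,u,v,z) for u,v in((265,172),(298,172),(187,126.5),(376,125.5))]
    print(z,a,b,l,r,np.linalg.norm(a-b),np.linalg.norm(l-r),np.arctan2(-(l-r)[0],(l-r)[1]))
print(tri((c,265,172),(s,150+262/2.4,140+47/2.4)),tri((c,298,172),(s,150+240/2.4,140+35/2.4)))
```

```text
0.115 [ 0.4304 -0.1114  0.115 ] [ 0.432  -0.1469  0.115 ] [ 0.4747 -0.0282  0.115 ] [ 0.4846 -0.2254  0.115 ] 0.03562539542800747 0.19745275222378625 0.05002399515327869
0.122 [ 0.4316 -0.1116  0.122 ] [ 0.4331 -0.1465  0.122 ] [ 0.4751 -0.03    0.122 ] [ 0.4848 -0.2235  0.122 ] 0.03495248713012474 0.19372317690778254 0.05002399515327882
(array([ 0.4302, -0.1105,  0.121 ]), [0.001619463031568161, 0.0016194630315679716]) (array([ 0.4303, -0.1442,  0.1203]), [0.0034698518284636366, 0.003469851828463612])
```

```bash
cat >> h.py <<'E'
PSI=.05; H=np.array([.619,-.1196,.104]); ex=np.array([np.cos(PSI),np.sin(PSI),0])
def tong(phi): return H+.173*(-np.cos(phi)*ex+np.sin(phi)*np.array([0,0,1]))
def tcp(phi,a,back=0,yaw=PSI):
    R=down(yaw,a); return tong(phi)-(.006+back)*R.as_matrix()[:,2],R
E
python3 - <<'E'
from h import *
step(*tcp(.065,np.pi/4,.08)); p,R=tcp(.065,np.pi/4,.08); step(*tcp(.065,np.pi/4,0),p,R)
E
```

```text
shift [-0.0345  0.0044  0.1235] turn [ 0.0018  0.7865 -0.0058]
shift [0.   0.   0.08] turn [0. 0. 0.]
```

Request:
drive_tool([
  [0.07,[-0.034,0.004,0.02],[0,0.18,-0.003]],
  [0.07,[-0.034,0.004,0.05],[0.001,0.36,-0.005]],
  [0.07,[-0.034,0.004,0.08],[0.002,0.54,-0.006]],
  [0.07,[-0.034,0.004,0.11],[0.002,0.72,-0.006]],
  [0.07,[-0.034,0.004,0.123],[0.002,0.786,-0.006]],
])

```text
time: 2.65
tool_pos: [0.3895, -0.1353, 0.1683]
ee_rot: [-3.122, -0.78, 0.046]
wrist_force: [-0.3, -0.5, 0.4]
width: 0.0699
finger_force: 0.0
```

Run:
```python
from h import *
step(*tcp(.065,np.pi/4,.0)); print(pose()[0], robot.get_obs()['joint_positions'])
im,c=snap('wrist','w2.png')
for d in(-.018,.018):
    e=H-.188*ex*.998+np.array([-ex[1],ex[0],0])*d; e[2]=.121; print(proj(c,e))
```

```text
shift [ 0.0035 -0.0031  0.0721] turn [-0.0162  0.0057 -0.0032]
[ 0.3895 -0.1353  0.1683] [-1.115  -0.7553  2.2385  0.7284  1.3701  0.3587]
[297.5265 216.2474]
[249.5618 216.1242]
```

View pics/w2.png

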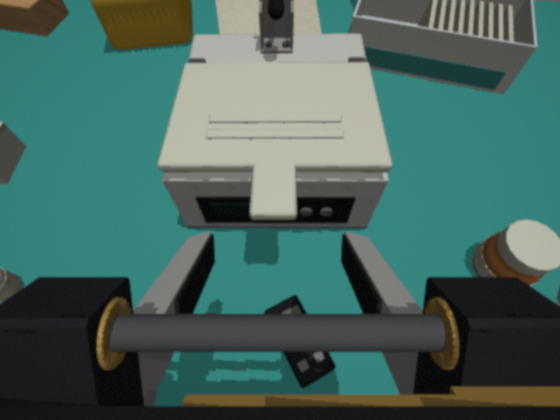

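Wrist view: tongue end at row 217, cols 251–296, as predicted. Joint 2 is near its limit, so I'll use a steeper tool (≈57° down).

Run:
```python
from h import *
step(*tcp(.065,1.0,.05)); p,R=tcp(.065,1.0,.05); step(*tcp(.065,1.0,0),p,R)
```

```text
shift [ 0.0159 -0.0043  0.0229] turn [-0.0162 -0.2085 -0.0023]
shift [-0.    0.    0.05] turn [0. 0. 0.]
```

Request:
drive_tool([
  [0.07,[0.016,-0.004,0.01],[-0.01,-0.15,0]],
  [0.07,[0.016,-0.004,0.023],[-0.016,-0.208,-0.002]],
  [0.07,[0.016,-0.004,0.023],[-0.016,-0.208,-0.002]],
])

```text
time: 3.08
tool_pos: [0.4204, -0.1297, 0.1728]
ee_rot: [3.128, -0.576, 0.067]
wrist_force: [0.4, 0.1, -0.2]
width: 0.0697
finger_force: 0.0
```

Run:
```python
from h import *
step(*tcp(.065,1.0,.0)); print(pose()[0], robot.get_obs()['joint_positions'])
```

```text
shift [-0.0093 -0.0006  0.0565] turn [ 0.005 -0.005  0.014]
[ 0.4204 -0.1297  0.1728] [-0.7639 -0.5878  2.0641  0.4235  1.2696  0.699 ]
```

Clear of the limits. Now advance onto the tongue.

Request:
drive_tool([
  [0.07,[-0.009,0,0.01],[0.005,-0.005,0.014]],
  [0.07,[-0.009,-0.001,0.035],[0.005,-0.005,0.014]],
  [0.07,[-0.009,-0.001,0.0565],[0.005,-0.005,0.014]],
  [0.07,[-0.009,-0.001,0.0565],[0.005,-0.005,0.014]],
])

```text
time: 3.58
tool_pos: [0.4405, -0.1284, 0.1161]
ee_rot: [-3.136, -0.567, 0.04]
wrist_force: [0.3, 0.4, -0.3]
width: 0.0698
finger_force: 0.0
```

Run:
```python
from h import *
step(*tcp(.065,1.0,.0)); print(pose()[0], robot.get_obs()['joint_positions'])
```

```text
shift [ 0.0047  0.0001 -0.002 ] turn [-0.0009  0.0043 -0.0081]
[ 0.4405 -0.1284  0.1161] [-0.7084 -0.4984  2.1255  0.4234  1.1197  0.7104]
```

Request:
drive_tool([
  [0.05,[0.004,0,-0.002],[0,0.004,-0.008]],
  [0.03,[0.004,0,-0.002],[0,0.004,-0.008]],
  [0.03,[0.004,0,-0.002],[0,0.004,-0.008]],
  [0.03,[0.004,0,-0.002],[0,0.004,-0.008]],
])

```text
time: 4.08
tool_pos: [0.4446, -0.1292, 0.1234]
ee_rot: [3.138, -0.575, 0.053]
wrist_force: [0.2, 0.1, 0.4]
width: 0.0333
finger_force: 0.2
```

```bash
cat >> h.py <<'E'
def arc(angs,cp=None,cR=None):
    "rows turning the present pose about the hinge by angs"
    if cp is None: cp,cR=pose()
    ax=np.array([-ex[1],ex[0],0])
    for a in angs:
        Q=Ro.from_rotvec(ax*a); p=H+Q.apply(cp-H); R=Q*cR
        print('[0.03,',np.round(cR.inv().apply(p-cp),4).tolist(),',',np.round((cR.inv()*R).as_rotvec(),4).tolist(),'],')
E
python3 - <<'E'
from h import *
o=robot.get_obs();print(o['tool_pos'],o['joint_positions'],o['width'],o['finger_force'],o['wrist_force'],o['wrist_torque'])
p,R=tcp(.065,1.0); step(p,R); arc([.03,.07,.11,.15,.19],p,R)
E
```

```text
[ 0.4446 -0.1292  0.1234] [-0.7043 -0.4988  2.1144  0.4244  1.1208  0.707 ] 0.033323162387304664 0.18145591020584106 [0.2474 0.1301 0.4287] [ 0.0676  0.3681 -0.0243]
shift [-0.0027 -0.0009  0.0019] turn [ 0.0022 -0.0042  0.0025]
[0.03, [0.0033, -0.0, -0.0041] , [0.0, -0.03, 0.0] ],
[0.03, [0.0079, -0.0, -0.0095] , [0.0, -0.07, 0.0] ],
[0.03, [0.0128, -0.0, -0.0146] , [-0.0, -0.11, 0.0] ],
[0.03, [0.0178, 0.0, -0.0196] , [0.0, -0.15, -0.0] ],
[0.03, [0.023, 0.0, -0.0243] , [-0.0, -0.19, -0.0] ],
```

Request:
drive_tool([
  [0.03,[0,0,0],[0,0,0]],
  [0.03,[0,0,0],[0,0,0]],
])

```text
time: 4.32
tool_pos: [0.4447, -0.129, 0.1231]
ee_rot: [3.138, -0.575, 0.053]
wrist_force: [-0.4, 0.6, 1.6]
width: 0.0301
finger_force: 0.5
```

Run:
```python
from h import *
o=robot.get_obs();print(o['tool_pos'],o['width'],o['finger_force'],o['wrist_force'],o['wrist_torque'])
im,c=snap('wrist','w3.png')
```

```text
[ 0.4447 -0.129   0.1231] 0.030081087623157535 0.4966682579834014 [-0.4359  0.5555  1.6347] [0.1195 0.2602 0.0609]
```

View pics/w3.png

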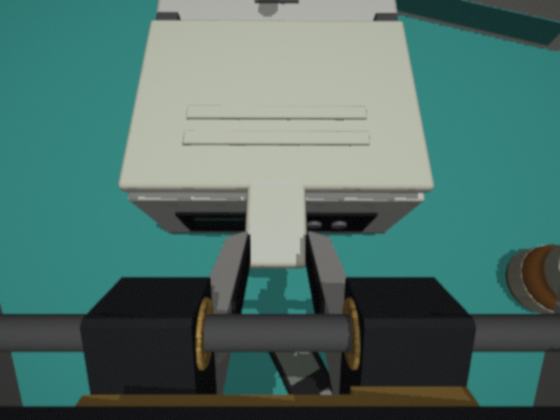

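Run:
```python
from h import *
c=cal('wrist'); p,R=pose()
for z in(.111,.116,.121):
  print(z,[proj(c,H-.188*ex*.998+np.array([-ex[1],ex[0],0])*d+[0,0,z-.104]) for d in(-.018,.018)],
   [proj(c,H-.140*ex*.998+np.array([-ex[1],ex[0],0])*d+[0,0,z-.104]) for d in(-.018,.018)])
for zz in(-.04,-.02,0,.006,.025): print(zz,[proj(c,p+R.apply([0,s*.015,zz])) for s in(-1,1)])
im=cv2.imread('pics/w3.png'); cv2.imwrite('pics/w3c.png',cv2.resize(im[170:370,180:380],(600,600),interpolation=cv2.INTER_CUBIC))
```

```text
0.111 [array([306.9488, 269.0651]), array([246.1399, 268.9229])] [array([305.0507, 193.0674]), array([248.4518, 192.9022])]
0.116 [array([307.6742, 267.89  ]), array([245.4278, 267.7439])] [array([305.683 , 190.3065]), array([247.8409, 190.1365])]
0.121 [array([308.4346, 266.6581]), array([244.6813, 266.5078])] [array([306.3437, 187.4216]), array([247.2025, 187.2464])]
-0.04 [array([245.2032, 274.6232]), array([310.5411, 274.6753])]
-0.02 [array([248.6976, 257.1459]), array([306.9449, 257.1938])]
0 [array([251.5077, 243.0906]), array([304.0528, 243.135 ])]
0.006 [array([252.2466, 239.3954]), array([303.2925, 239.4388])]
0.025 [array([254.3311, 228.9696]), array([301.1472, 229.0102])]
```

View pics/w3c.png

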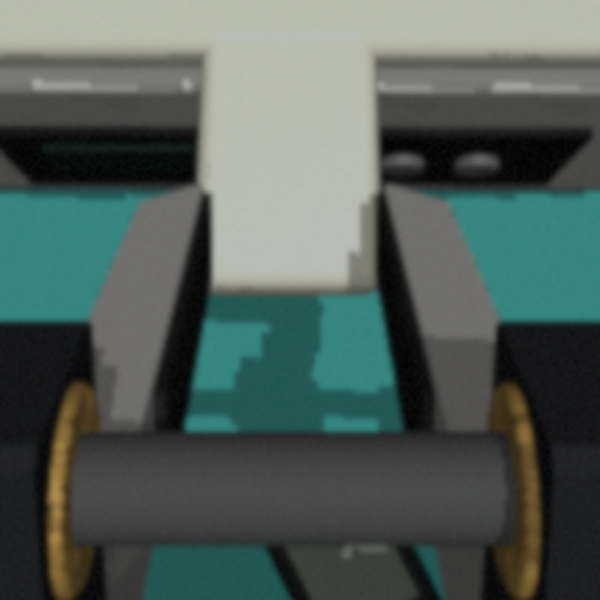

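The tongue sits between the fingers (crop: tongue x 210–376, pads either side), but they stopped at the commanded 30 mm with no force. I'll close further.

Request:
drive_tool([
  [0.0,[0,0,0],[0,0,0]],
  [0.0,[0,0,0],[0,0,0]],
  [0.0,[0,0,0],[0,0,0]],
])

```text
time: 4.75
tool_pos: [0.4446, -0.1292, 0.123]
ee_rot: [3.138, -0.575, 0.053]
wrist_force: [-0.4, -0.6, 0.4]
width: 0.0037
finger_force: 0.4
```

Run:
```python
from h import *
o=robot.get_obs();print(o['tool_pos'],o['width'],o['finger_force'],o['wrist_force'],o['wrist_torque'])
```

```text
[ 0.4446 -0.1292  0.123 ] 0.003695087008845942 0.4254331503761932 [-0.4016 -0.5632  0.3976] [-0.0058  0.288  -0.0224]
```

Run:
```python
from h import *
im,c=snap('wrist','w4.png')
for r in range(222,300,6): print(r,[int(im[r,k].mean()) for k in range(226,334,6)])
p,R=pose(); print(p+R.apply([0,0,.025]), p+R.apply([.01,0,.0]))
```

```text
222 [11, 7, 8, 29, 178, 179, 179, 180, 180, 179, 179, 180, 179, 147, 74, 86, 5, 6]
228 [8, 4, 5, 36, 179, 179, 179, 180, 179, 180, 180, 179, 180, 150, 23, 23, 8, 7]
234 [78, 70, 69, 76, 177, 175, 139, 109, 140, 162, 108, 129, 171, 154, 68, 65, 65, 70]
240 [104, 104, 103, 84, 162, 107, 108, 108, 106, 110, 107, 108, 108, 117, 103, 105, 104, 102]
246 [103, 104, 101, 89, 109, 107, 108, 106, 68, 105, 105, 108, 108, 108, 105, 102, 103, 103]
252 [103, 104, 94, 95, 108, 108, 108, 107, 67, 104, 106, 108, 108, 107, 105, 104, 103, 104]
258 [103, 103, 96, 89, 109, 109, 108, 107, 68, 105, 103, 108, 108, 107, 102, 104, 103, 104]
264 [104, 102, 80, 75, 108, 108, 108, 106, 61, 92, 98, 107, 108, 107, 101, 104, 103, 103]
270 [104, 103, 77, 93, 106, 107, 107, 106, 40, 89, 94, 106, 108, 108, 106, 104, 103, 103]
276 [84, 87, 59, 86, 88, 88, 88, 102, 46, 92, 88, 90, 88, 88, 87, 86, 84, 86]
282 [22, 22, 22, 22, 21, 23, 19, 97, 66, 92, 75, 28, 20, 22, 22, 20, 22, 20]
288 [21, 21, 22, 20, 20, 18, 20, 79, 77, 96, 50, 25, 21, 23, 20, 24, 20, 21]
294 [20, 20, 21, 23, 21, 21, 21, 92, 77, 96, 45, 23, 21, 22, 20, 19, 19, 21]
[ 0.4581 -0.1285  0.102 ] [ 0.4529 -0.1287  0.1284]
```

The fingers closed above the tongue. In the wrist views the fingertips sit about 35 mm short of where the text puts them (tip edge near TCP −10 mm). I'll check against the scene camera.

Run:
```python
from h import *
im,c=snap('scene','s2.png'); p,R=pose()
a=cv2.resize(cv2.imread('pics/s2.png')[80:220,180:340],(800,700),interpolation=cv2.INTER_CUBIC)[:600]
for t,col in((.025,(0,0,255)),(-.01,(0,255,0)),(0,(255,0,0))):
    q=(proj(c,p+R.apply([0,0,t]))-[180,80])*5; print(t,q); cv2.circle(a,tuple(int(v) for v in q),4,col,1)
cv2.imwrite('pics/s2c.png',a)
```

```text
0.025 [332.1747 440.249 ]
-0.01 [352.6487 376.9471]
0 [346.7641 395.1411]
```

View pics/s2c.png

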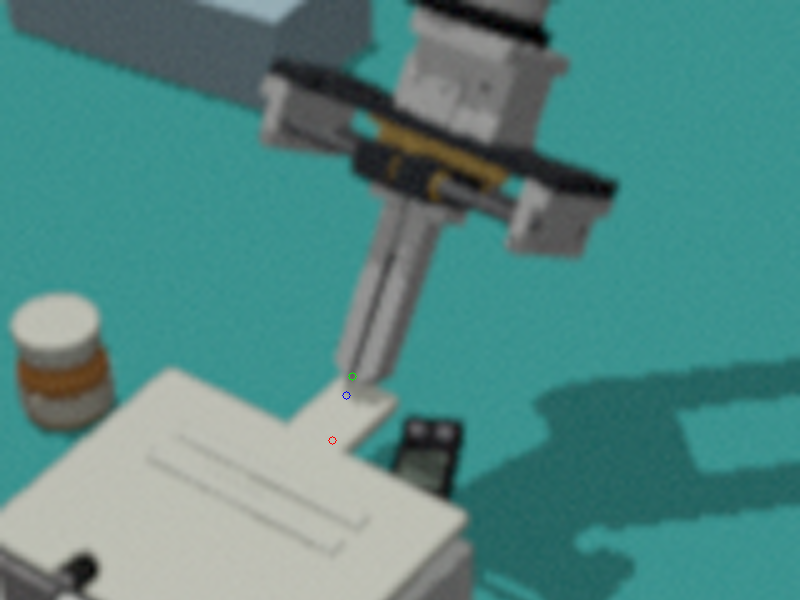

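Scene crop: the real fingertips are at about (358,380), near the green mark (reported TCP −10 mm), resting above the tongue. So the grasp point is about 29 mm behind the reported TCP; I'll correct for that.

```bash
cat >> h.py <<'E'
G=-.029
def tcp(phi,a,back=0,yaw=PSI):
    R=down(yaw,a); return tong(phi)-(G+back)*R.as_matrix()[:,2],R
E
python3 - <<'E'
from h import *
step(*tcp(.065,1.0)); p,R=tcp(.065,1.0); print(p); arc([.03,.07,.11,.15,.19],p,R)
E
```

```text
shift [-0.0026 -0.0009  0.0366] turn [ 0.0019 -0.0037  0.0023]
[ 0.4622 -0.1274  0.0908]
[0.03, [0.0023, -0.0, -0.0041] , [0.0, -0.03, 0.0] ],
[0.03, [0.0055, -0.0, -0.0096] , [0.0, -0.07, 0.0] ],
[0.03, [0.0089, 0.0, -0.0148] , [-0.0, -0.11, 0.0] ],
[0.03, [0.0126, 0.0, -0.02] , [0.0, -0.15, -0.0] ],
[0.03, [0.0164, 0.0, -0.025] , [-0.0, -0.19, -0.0] ],
```

Request:
drive_tool([
  [0.06,[0,0,-0.01],[0,0,0]],
  [0.06,[0,0,-0.01],[0,0,0]],
  [0.06,[0,0,-0.01],[0,0,0]],
  [0.06,[-0.0025,-0.001,-0.005],[0,0,0]],
])

```text
time: 5.35
tool_pos: [0.4398, -0.1285, 0.126]
ee_rot: [3.138, -0.575, 0.053]
wrist_force: [-0.0, 0.0, 0.3]
width: 0.037
finger_force: 0.0
```

Request:
drive_tool([
  [0.06,[0,0,0.02],[0,0,0]],
  [0.06,[0,0,0.0415],[0,0,0]],
  [0.06,[0,0,0.0415],[0,0,0]],
  [0.02,[0,0,0.0415],[0,0,0]],
  [0.02,[0,0,0.0415],[0,0,0]],
])

```text
time: 5.98
tool_pos: [0.4624, -0.1276, 0.0919]
ee_rot: [3.137, -0.576, 0.053]
wrist_force: [-0.6, -1.0, 0.0]
width: 0.0428
finger_force: 0.0
```

Request:
drive_tool([
  [0.02,[0,0,0],[0,0,0]],
  [0.02,[0,0,0],[0,0,0]],
])

```text
time: 6.22
tool_pos: [0.4623, -0.1271, 0.0915]
ee_rot: [3.139, -0.575, 0.053]
wrist_force: [-0.2, 0.6, 0.6]
width: 0.0357
finger_force: 30.0
```

Run:
```python
from h import *
o=robot.get_obs();print(o['joint_positions'],o['width'],o['finger_force'],o['wrist_force'],o['wrist_torque']); step(*tcp(.065,1.0))
```

```text
[-0.6605 -0.4269  2.1373  0.429   1.0166  0.7074] 0.03572721340181104 30.00155121088028 [-0.1547  0.6237  0.5679] [0.2098 0.2976 0.1245]
shift [-0.0005  0.0003  0.0005] turn [ 0.0015 -0.0045  0.0023]
```

Request:
drive_tool([
  [0.02,[0.0015,0,-0.0027],[0,-0.02,0]],
  [0.02,[0.0039,0,-0.0069],[0,-0.05,0]],
  [0.02,[0.0072,0,-0.0122],[0,-0.09,0]],
  [0.02,[0.0107,0,-0.0174],[0,-0.13,0]],
  [0.02,[0.0145,0,-0.0225],[0,-0.17,0]],
])

```text
time: 6.85
tool_pos: [0.4622, -0.1271, 0.1175]
ee_rot: [3.139, -0.402, 0.052]
wrist_force: [3.5, 1.1, -3.6]
width: 0.0355
finger_force: 30.0
```

```bash
cat >> h.py <<'E'
def lid():
    o=robot.get_obs(); p,R=pose(); g=p+G*R.as_matrix()[:,2]-H
    phi=np.arctan2(g[2],-g@ex); f=np.array(o['wrist_force']); tang=np.sin(phi)*ex+np.array([0,0,np.cos(phi)])
    z=R.as_matrix()[:,2]; print('phi',round(phi,4),'r',round(np.hypot(g[2],g@ex),4),'tool down',round(np.arctan2(-z[2],z@ex),3),'Ft',round(f@tang,2),'F',f,'grip',o['finger_force'],'q',o['joint_positions'])
E
python3 - <<'E'
from h import *
lid(); arc([.06,.12,.18,.24,.30])
E
```

```text
phi 0.2346 r 0.1731 tool down 1.169 Ft -2.72 F [ 3.4596  1.1112 -3.6378] grip 29.99873846769333 q [-0.5557 -0.3388  1.9666  0.2409  1.1865  0.9102]
[0.03, [0.0047, 0.0, -0.0082] , [0.0001, -0.06, -0.0001] ],
[0.03, [0.0099, 0.0, -0.0161] , [0.0002, -0.12, -0.0002] ],
[0.03, [0.0155, 0.0001, -0.0237] , [0.0003, -0.18, -0.0004] ],
[0.03, [0.0216, 0.0001, -0.031] , [0.0004, -0.24, -0.0005] ],
[0.03, [0.0281, 0.0001, -0.0378] , [0.0005, -0.3, -0.0006] ],
```

Request:
drive_tool([
  [0.02,[0.0047,0,-0.0082],[0,-0.06,0]],
  [0.02,[0.0099,0,-0.0161],[0,-0.12,0]],
  [0.02,[0.0155,0,-0.0237],[0,-0.18,0]],
  [0.02,[0.0216,0,-0.031],[0,-0.24,0]],
  [0.02,[0.0281,0,-0.0378],[0,-0.3,0]],
])

```text
time: 7.48
tool_pos: [0.4732, -0.1266, 0.1632]
ee_rot: [3.139, -0.101, 0.051]
wrist_force: [1.3, 0.3, -3.5]
width: 0.0358
finger_force: 30.0
```

Run:
```python
from h import *
lid(); arc([.06,.12,.18,.24,.30])
```

```text
phi 0.5341 r 0.173 tool down 1.47 Ft -2.37 F [ 1.2699  0.318  -3.5165] grip 29.9994957447052 q [-0.4082 -0.1161  1.6438  0.0421  1.5219  1.1118]
[0.03, [0.0047, 0.0, -0.0082] , [0.0001, -0.06, -0.0002] ],
[0.03, [0.0098, 0.0001, -0.0161] , [0.0001, -0.12, -0.0004] ],
[0.03, [0.0154, 0.0001, -0.0237] , [0.0002, -0.18, -0.0005] ],
[0.03, [0.0215, 0.0001, -0.031] , [0.0002, -0.24, -0.0007] ],
[0.03, [0.028, 0.0001, -0.0379] , [0.0003, -0.3, -0.0009] ],
```

Request:
drive_tool([
  [0.02,[0.0047,0,-0.0082],[0,-0.06,0]],
  [0.02,[0.0098,0,-0.0161],[0,-0.12,0]],
  [0.02,[0.0154,0,-0.0237],[0,-0.18,0]],
  [0.02,[0.0215,0,-0.031],[0,-0.24,0]],
  [0.02,[0.028,0,-0.0379],[0,-0.3,-0.001]],
])

```text
time: 8.1
tool_pos: [0.4973, -0.1254, 0.2037]
ee_rot: [3.138, 0.199, 0.051]
wrist_force: [0.5, -1.8, -2.7]
width: 0.0358
finger_force: 30.0
```

Request:
drive_tool([
  [0.056,[0,0,0],[0,0,0]],
  [0.056,[0,0,0],[0,0,0]],
  [0.056,[0,0,0],[0,0,0]],
])

```text
time: 8.48
tool_pos: [0.4965, -0.1253, 0.2045]
ee_rot: [3.138, 0.195, 0.051]
wrist_force: [-0.2, -1.0, 0.3]
width: 0.0556
finger_force: 0.0
```

Run:
```python
from h import *
lid(); print(robot.get_obs()['width'])
for a in(1.63,1.48,1.33,1.18,1.03,.88,.8): step(*tcp(.834,a))
```

```text
phi 0.8336 r 0.1741 tool down 1.766 Ft 0.01 F [-0.2334 -0.9725  0.3221] grip 0.0 q [-0.3081  0.1506  1.3013 -0.0744  1.8705  1.196 ]
0.05557559053422337
shift [0.0049 0.0004 0.0003] turn [0.0034 0.1356 0.0011]
shift [ 0.0091  0.0004 -0.0006] turn [0.0033 0.2856 0.0013]
shift [ 0.0132  0.0004 -0.0021] turn [0.0032 0.4356 0.0016]
shift [ 0.017   0.0004 -0.0042] turn [0.0031 0.5856 0.0018]
shift [ 0.0204  0.0005 -0.0069] turn [0.003  0.7356 0.0021]
shift [ 0.0234  0.0005 -0.01  ] turn [0.0028 0.8856 0.0023]
shift [ 0.0248  0.0005 -0.0119] turn [0.0028 0.9656 0.0025]
```

Request:
drive_tool([
  [0.056,[0.0049,0,0],[0.003,0.136,0]],
  [0.056,[0.0091,0,-0.0006],[0.003,0.286,0]],
  [0.056,[0.0132,0,-0.0021],[0.003,0.436,0]],
  [0.056,[0.017,0,-0.0042],[0.003,0.586,0]],
  [0.056,[0.0204,0,-0.0069],[0.003,0.736,0]],
])

```text
time: 9.1
tool_pos: [0.518, -0.1242, 0.2083]
ee_rot: [3.139, -0.547, 0.053]
wrist_force: [-0.1, -0.4, 0.5]
width: 0.0558
finger_force: 0.0
```

Run:
```python
from h import *
lid()
for a in(.88,.8): step(*tcp(.834,a))
```

```text
phi 0.8376 r 0.1737 tool down 1.024 Ft 0.25 F [-0.0672 -0.3645  0.4644] grip 0.0 q [-0.5407 -0.3481  1.8391  0.3156  1.1992  0.9302]
shift [0.0037 0.0005 0.0005] turn [0.0005 0.1436 0.0027]
shift [0.0059 0.0005 0.    ] turn [0.0004 0.2236 0.0027]
```

Request:
drive_tool([
  [0.056,[0.0037,0,0.0005],[0,0.144,0.002]],
  [0.056,[0.0059,0,0],[0,0.224,0.003]],
  [0.02,[0.0059,0,0],[0,0.224,0.003]],
  [0.02,[0.0059,0,0],[0,0.224,0.003]],
  [0.02,[0.0059,0,0],[0,0.224,0.003]],
])

```text
time: 9.72
tool_pos: [0.5238, -0.124, 0.2112]
ee_rot: [-3.141, -0.765, 0.051]
wrist_force: [-5.4, 0.2, 2.6]
width: 0.0359
finger_force: 30.0
```

Run:
```python
from h import *
lid(); print(robot.get_obs()['width']); arc([.06,.12,.18,.24,.30])
```

```text
phi 0.8377 r 0.1724 tool down 0.806 Ft -2.28 F [-5.3901  0.2311  2.5587] grip 30.003142654895782 q [-0.6444 -0.461   2.0006  0.5414  1.0373  0.7323]
0.03594705098801937
[0.03, [0.0086, 0.0, 0.0006] , [0.0, -0.06, 0.0001] ],
[0.03, [0.0171, 0.0, 0.0017] , [0.0, -0.12, 0.0001] ],
[0.03, [0.0256, 0.0, 0.0033] , [0.0001, -0.18, 0.0002] ],
[0.03, [0.0339, 0.0, 0.0054] , [0.0001, -0.24, 0.0002] ],
[0.03, [0.0421, 0.0, 0.008] , [0.0001, -0.3, 0.0003] ],
```

Request:
drive_tool([
  [0.02,[0.0086,0,0.0006],[0,-0.06,0]],
  [0.02,[0.0171,0,0.0017],[0,-0.12,0]],
  [0.02,[0.0256,0,0.0033],[0,-0.18,0]],
  [0.02,[0.0339,0,0.0054],[0,-0.24,0]],
  [0.02,[0.0421,0,0.008],[0,-0.3,0]],
])

```text
time: 10.35
tool_pos: [0.5592, -0.1222, 0.2339]
ee_rot: [-3.141, -0.46, 0.05]
wrist_force: [-4.4, 0.4, 2.7]
width: 0.0357
finger_force: 30.0
```

Run:
```python
from h import *
lid(); print(robot.get_obs()['width']); arc([.06,.12,.18,.24,.30])
```

```text
phi 1.1341 r 0.172 tool down 1.111 Ft -2.85 F [-4.4105  0.3512  2.6638] grip 29.998290538787842 q [-0.4499 -0.2046  1.6501  0.2241  1.2929  1.0528]
0.035729366340365075
[0.03, [0.0086, 0.0, 0.0005] , [0.0, -0.06, 0.0001] ],
[0.03, [0.0171, 0.0, 0.0015] , [0.0, -0.12, 0.0001] ],
[0.03, [0.0255, 0.0, 0.003] , [0.0001, -0.18, 0.0002] ],
[0.03, [0.0339, 0.0, 0.0051] , [0.0001, -0.24, 0.0002] ],
[0.03, [0.0421, 0.0, 0.0076] , [0.0001, -0.3, 0.0003] ],
```

Request:
drive_tool([
  [0.02,[0.0086,0,0.0005],[0,-0.06,0]],
  [0.02,[0.0171,0,0.0015],[0,-0.12,0]],
  [0.02,[0.0255,0,0.003],[0,-0.18,0]],
  [0.02,[0.0339,0,0.0051],[0,-0.24,0]],
  [0.02,[0.0421,0,0.0076],[0,-0.3,0]],
])

```text
time: 10.98
tool_pos: [0.6002, -0.1202, 0.2456]
ee_rot: [-3.141, -0.16, 0.05]
wrist_force: [-3.5, -1.8, 1.0]
width: 0.0357
finger_force: 30.0
```

Run:
```python
from h import *
lid(); print(robot.get_obs()['width']); arc([.03,.06,.09,.12,.14])
```

```text
phi 1.4341 r 0.1719 tool down 1.411 Ft -3.42 F [-3.5014 -1.7886  0.959 ] grip 29.997815787792206 q [-0.3251  0.099   1.2734  0.0593  1.6205  1.203 ]
0.035675347270941085
[0.03, [0.0043, 0.0, 0.0002] , [-0.0, -0.03, 0.0] ],
[0.03, [0.0086, 0.0, 0.0005] , [-0.0, -0.06, 0.0001] ],
[0.03, [0.0128, 0.0, 0.0009] , [-0.0, -0.09, 0.0001] ],
[0.03, [0.0171, 0.0, 0.0015] , [-0.0, -0.12, 0.0001] ],
[0.03, [0.0199, 0.0, 0.002] , [-0.0, -0.14, 0.0001] ],
```

Request:
drive_tool([
  [0.02,[0.0043,0,0.0002],[0,-0.03,0]],
  [0.02,[0.0086,0,0.0005],[0,-0.06,0]],
  [0.02,[0.0128,0,0.0009],[0,-0.09,0]],
  [0.02,[0.0171,0,0.0015],[0,-0.12,0]],
  [0.02,[0.0213,0,0.0022],[0,-0.15,0]],
])

```text
time: 11.6
tool_pos: [0.6216, -0.1192, 0.2468]
ee_rot: [-3.141, -0.011, 0.05]
wrist_force: [-3.5, -0.7, 1.2]
width: 0.0354
finger_force: 30.0
```

Run:
```python
from h import *
lid(); arc([.007,.014,.021,.028,.035])
```

```text
phi 1.584 r 0.1718 tool down 1.56 Ft -3.58 F [-3.5337 -0.6968  1.1706] grip 29.99976933002472 q [-0.2814  0.2638  1.0713  0.0045  1.7964  1.2406]
[0.03, [0.001, -0.0, 0.0] , [-0.0, -0.007, 0.0] ],
[0.03, [0.002, -0.0, 0.0001] , [-0.0, -0.014, 0.0] ],
[0.03, [0.003, -0.0, 0.0001] , [-0.0, -0.021, 0.0] ],
[0.03, [0.004, -0.0, 0.0002] , [-0.0, -0.028, 0.0] ],
[0.03, [0.005, -0.0, 0.0002] , [-0.0, -0.035, 0.0] ],
```

Request:
drive_tool([
  [0.02,[0.001,0,0],[0,-0.007,0]],
  [0.02,[0.002,0,0.0001],[0,-0.014,0]],
  [0.02,[0.003,0,0.0001],[0,-0.021,0]],
  [0.02,[0.004,0,0.0002],[0,-0.028,0]],
  [0.02,[0.005,0,0.0002],[0,-0.035,0]],
])

```text
time: 12.22
tool_pos: [0.6264, -0.1189, 0.2466]
ee_rot: [-3.14, 0.021, 0.05]
wrist_force: [-3.0, -1.2, 1.3]
width: 0.0361
finger_force: 30.0
```

```bash
python3 -c "
from h import *
lid()"
```

```text
phi 1.6175 r 0.1717 tool down 1.592 Ft -3.08 F [-2.9654 -1.1863  1.3233] grip 30.001970529556274 q [-0.2736  0.3015  1.0249 -0.0054  1.836   1.2461]
```

Request:
drive_tool([
  [0.02,[0.001,0,0],[0,-0.007,0]],
  [0.02,[0.002,0,0.0001],[0,-0.014,0]],
  [0.02,[0.003,0,0.0001],[0,-0.021,0]],
  [0.02,[0.004,0,0.0002],[0,-0.028,0]],
])

```text
time: 12.72
tool_pos: [0.6305, -0.1187, 0.2463]
ee_rot: [-3.14, 0.049, 0.05]
wrist_force: [-4.1, -2.1, 2.0]
width: 0.0357
finger_force: 30.0
```

```bash
python3 -c "
from h import *
lid()"
```

```text
phi 1.6463 r 0.1717 tool down 1.62 Ft -4.38 F [-4.137  -2.0829  2.0482] grip 30.002566874027252 q [-0.2667  0.3343  0.9842 -0.0144  1.8704  1.2502]
```

Request:
drive_tool([
  [0.02,[0.001,0,0],[0,-0.007,0]],
  [0.02,[0.002,0,0.0001],[0,-0.014,0]],
])

```text
time: 12.98
tool_pos: [0.6325, -0.1186, 0.2461]
ee_rot: [-3.14, 0.063, 0.05]
wrist_force: [-3.6, -3.0, 1.4]
width: 0.036
finger_force: 30.0
```

Request:
drive_tool([
  [0.02,[0.001,0,0],[0,-0.007,0]],
  [0.02,[0.002,0,0.0001],[0,-0.014,0]],
])

```text
time: 13.22
tool_pos: [0.6345, -0.1185, 0.2459]
ee_rot: [-3.14, 0.077, 0.05]
wrist_force: [-4.1, -2.9, 2.3]
width: 0.0358
finger_force: 30.0
```

```bash
python3 -c "
from h import *
lid()"
```

```text
phi 1.6746 r 0.1717 tool down 1.648 Ft -4.48 F [-4.1277 -2.8742  2.3312] grip 30.002723336219788 q [-0.2602  0.3673  0.9433 -0.0232  1.905   1.2538]
```

Request:
drive_tool([
  [0.02,[0.001,0,0],[0,-0.007,0]],
  [0.02,[0.002,0,0.0001],[0,-0.014,0]],
  [0.02,[0.003,0,0.0001],[0,-0.021,0]],
  [0.02,[0.004,0,0.0002],[0,-0.028,0]],
])

```text
time: 13.72
tool_pos: [0.6385, -0.1183, 0.2453]
ee_rot: [-3.14, 0.105, 0.05]
wrist_force: [-4.6, -3.9, 1.6]
width: 0.036
finger_force: 30.0
```

```bash
python3 -c "
from h import *
lid()"
```

```text
phi 1.7026 r 0.1716 tool down 1.676 Ft -4.96 F [-4.6033 -3.8701  1.5658] grip 30.002666115760803 q [-0.254   0.4008  0.9016 -0.0319  1.9401  1.2569]
```

Request:
drive_tool([
  [0.02,[0.001,0.0003,0],[0,-0.007,0]],
  [0.02,[0.002,0.0005,0.0001],[0,-0.014,0]],
  [0.02,[0.003,0.0005,0.0001],[0,-0.021,0]],
])

```text
time: 14.1
tool_pos: [0.6414, -0.1181, 0.2449]
ee_rot: [-3.139, 0.126, 0.051]
wrist_force: [-3.6, -2.0, 1.5]
width: 0.0361
finger_force: 30.0
```

```bash
python3 -c "
from h import *
lid()"
```

```text
phi 1.7236 r 0.1717 tool down 1.697 Ft -3.91 F [-3.6188 -2.0163  1.5383] grip 30.005376935005188 q [-0.2498  0.4265  0.8693 -0.0379  1.9671  1.2579]
```

Request:
drive_tool([
  [0.02,[0.001,0.0002,0],[0,-0.007,0]],
  [0.02,[0.002,0.0004,0.0001],[0,-0.014,0]],
  [0.02,[0.003,0.0004,0.0001],[0,-0.021,0]],
  [0.02,[0.004,0.0004,0.0002],[0,-0.028,0]],
])

```text
time: 14.6
tool_pos: [0.6446, -0.118, 0.2444]
ee_rot: [-3.138, 0.156, 0.051]
wrist_force: [-9.0, -0.2, 2.4]
width: 0.0357
finger_force: 30.0
```

```bash
python3 -c "
from h import *
lid()"
```

```text
phi 1.7471 r 0.1717 tool down 1.727 Ft -9.29 F [-8.9976 -0.2283  2.4414] grip 30.009563863277435 q [-0.2444  0.4606  0.8261 -0.0466  2.0048  1.2593]
```

Request:
drive_tool([
  [0.02,[0.001,0,0],[0,-0.007,0]],
  [0.02,[0.002,0,0.0001],[0,-0.014,0]],
  [0.02,[0.003,0,0.0001],[0,-0.021,0]],
])

```text
time: 14.98
tool_pos: [0.6462, -0.1179, 0.2441]
ee_rot: [-3.138, 0.18, 0.051]
wrist_force: [-12.3, -1.8, 2.6]
width: 0.036
finger_force: 30.0
```

```bash
python3 -c "
from h import *
lid()"
```

```text
phi 1.7606 r 0.1718 tool down 1.751 Ft -12.67 F [-12.3249  -1.8097   2.6178] grip 29.999344646930695 q [-0.2406  0.4863  0.7934 -0.0536  2.0352  1.2599]
```

The stop is met at phi≈1.74, at roughly 8 N over the hinge's resistance. I'll ease slightly, hold, then release.

Request:
drive_tool([
  [0.02,[-0.0005,0,0],[0,0,0]],
  [0.02,[-0.0005,0,0],[0,0,0]],
  [0.02,[-0.0005,0,0],[0,0,0]],
  [0.02,[-0.0005,0,0],[0,0,0]],
])

```text
time: 15.48
tool_pos: [0.6463, -0.1179, 0.2441]
ee_rot: [-3.138, 0.179, 0.051]
wrist_force: [-9.1, -0.3, 2.9]
width: 0.0359
finger_force: 30.0
```

Request:
drive_tool([
  [0.056,[-0.0005,0,0],[0,0,0]],
  [0.056,[-0.0005,0,0],[0,0,0]],
  [0.056,[-0.0005,0,0],[0,0,0]],
  [0.056,[-0.0005,0,0],[0,0,0]],
])

```text
time: 15.98
tool_pos: [0.6477, -0.1183, 0.2437]
ee_rot: [-3.139, 0.174, 0.051]
wrist_force: [0.2, 0.6, 0.0]
width: 0.0556
finger_force: 0.0
```

```bash
python3 -c "
from h import *
lid()
p,R=pose(); step([.55,.30,.30],down(np.pi/2))
p,R=pose(); p=p-.1*R.as_matrix()[:,2]; step([.50,.1,.35],down(np.pi/2),p,R)
"
```

```text
phi 1.769 r 0.1716 tool down 1.745 Ft 0.25 F [0.2311 0.5628 0.0228] grip 0.0 q [-0.2408  0.4847  0.796  -0.0529  2.0279  1.2598]
shift [-0.0849 -0.4228 -0.0412] turn [-0.1342  0.1373 -1.5158]
shift [-0.1528 -0.2257  0.0194] turn [-0.1342  0.1373 -1.5158]
```

Request:
drive_tool([
  [0.056,[0,0,-0.03],[0,0,0]],
  [0.056,[0,0,-0.08],[0,0,0]],
  [0.056,[-0.06,-0.02,-0.09],[-0.01,0.13,-0.15]],
  [0.056,[-0.1,-0.06,-0.08],[-0.025,0.15,-0.33]],
  [0.056,[-0.1,-0.12,-0.07],[-0.04,0.155,-0.5]],
])

```text
time: 16.6
tool_pos: [0.5537, -0.005, 0.3321]
ee_rot: [-3.134, 0.011, 0.545]
wrist_force: [0.9, 1.1, -0.1]
width: 0.0565
finger_force: 0.0
```

```bash
python3 -c "
from h import *
lid(); print(pose()[0]); step([.547,.32,.28],down(np.pi/2))
"
```

```text
phi 1.3448 r 0.2638 tool down 1.584 Ft 0.89 F [ 0.8838  1.0665 -0.1032] grip 0.0 q [-0.111   0.1209  1.0699 -0.0008  1.9642  0.9146]
[ 0.5537 -0.005   0.3321]
shift [ 0.1633 -0.281   0.0524] turn [-0.0126  0.0061 -1.0259]
```

Request:
drive_tool([
  [0.05,[0.163,-0.281,0.052],[-0.013,0.006,-1.026]],
  [0.05,[0.163,-0.281,0.052],[-0.013,0.006,-1.026]],
  [0.05,[0.163,-0.281,0.052],[-0.013,0.006,-1.026]],
  [0.05,[0.163,-0.281,0.052],[-0.013,0.006,-1.026]],
  [0.05,[0.163,-0.281,0.052],[-0.013,0.006,-1.026]],
])

```text
time: 17.23
tool_pos: [0.549, 0.306, 0.2816]
ee_rot: [-3.138, 0.0, 1.487]
wrist_force: [1.2, 0.2, -0.3]
width: 0.0499
finger_force: 0.0
```

Request:
drive_tool([
  [0.05,[0,0,0],[0,0,-0.09]],
  [0.05,[0,0,0],[0,0,-0.09]],
])

```text
time: 17.48
tool_pos: [0.549, 0.3048, 0.2812]
ee_rot: [-3.137, 0.001, 1.571]
wrist_force: [0.9, 0.2, 0.4]
width: 0.0496
finger_force: 0.0
```

Run:
```python
from h import *
print(pose()[0],robot.get_obs()['joint_positions']); step([.547,.32,.28],down(np.pi/2))
im,c=snap('wrist','w5.png'); print(proj(c,[.547,.359,.09]),proj(c,[.5495,.316,.12]))
t,_=snap('top','t5.png')
a=cv2.resize(cv2.imread('pics/w5.png'),(400,300)); b=cv2.resize(cv2.imread('pics/t5.png')[125:245,290:400],None,fx=2.5,fy=2.5)
s,_=snap('scene'); s=s[130:265,150:285,::-1]
o=np.zeros((600,800,3),np.uint8); o[:420,:560]=cv2.imread('pics/w5.png'); o[300:600,525:800]=b; o[0:235,565:800]=cv2.resize(s,(235,235)); cv2.imwrite('pics/m5.png',o)
```

```text
[0.549  0.3048 0.2812] [0.4159 0.2706 0.9951 0.0011 1.8805 0.4164]
shift [ 0.0152 -0.002   0.0012] turn [-0.0047  0.0009 -0.0002]
[276.1831 130.3745] [278.4056 175.0679]
```

View pics/m5.png

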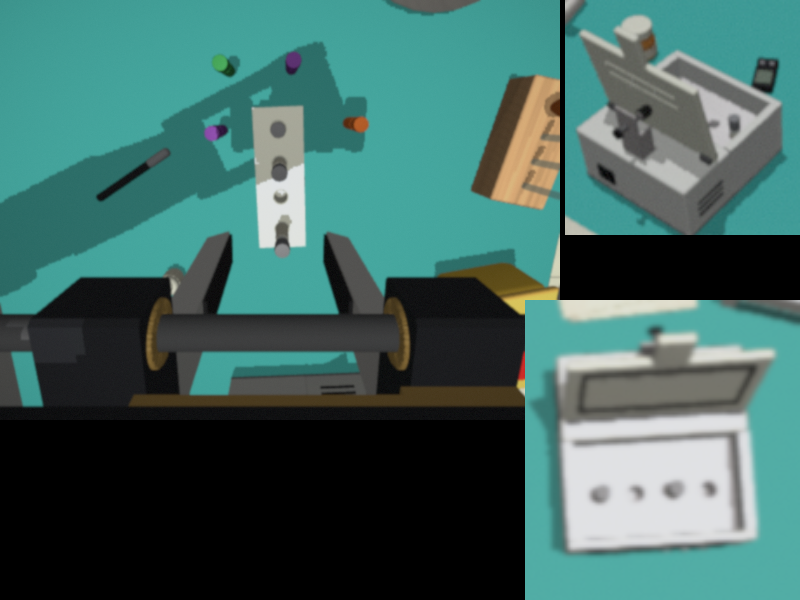

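Lid stands open against the buffer. Wrist view: short tube's cap at (278,129) with the lookalikes at (223,64), (292,62), (213,132) and (357,124). In the top crop, the wells from the left are taken (600,493), free (637,493), taken (674,489) and free (709,489).

Run:
```python
from h import *
c=cal('wrist'); im=cv2.imread('pics/w5.png').astype(int)
sub=im[112:146,262:296]; m=((sub.max(2)-sub.min(2)<25)&(sub.mean(2)<125)).astype(np.uint8)
n,l,st,ce=cv2.connectedComponentsWithStats(m); print(st[1:],ce[1:]+[262,112])
k=1+np.argmax(st[1:,4]); u,v=ce[k]+[262,112]
print(plane(c,u,v,.09), tri((c,u,v),(cal('scene'),315+188/2.222,215+176/2.222)))
t=cal('top'); print('wells',plane(t,334.8,202.2,.06),plane(t,363.6,200.6,.06))
ey=np.array([-ex[1],ex[0],0]); print([H-.08*ex+d*ey for d in(.02,-.06)])
x=plane(c,u,v,.09); 
step([x[0],x[1],.0],down(np.pi/2))
```

```text
[[  8   9  16  17 214]] [[277.7103 129.0047]]
[0.5496 0.3589 0.09  ] (array([0.5493, 0.3607, 0.0939]), [0.0016125131852381504, 0.0016125131852381981])
wells [ 0.5387 -0.1071  0.06  ] [ 0.5423 -0.1863  0.06  ]
[array([ 0.5381, -0.1036,  0.104 ]), array([ 0.5421, -0.1835,  0.104 ])]
shift [0.0558 0.0008 0.2821] turn [-0.0033  0.0004 -0.0028]
```

Request:
drive_tool([
  [0.05,[0.054,0.001,0.05],[-0.003,0,-0.003]],
  [0.05,[0.054,0.001,0.11],[-0.003,0,-0.003]],
  [0.05,[0.054,0.001,0.15],[-0.003,0,-0.003]],
  [0.05,[0.054,0.001,0.16],[-0.003,0,-0.003]],
])

```text
time: 18.12
tool_pos: [0.5478, 0.3558, 0.1173]
ee_rot: [-3.134, 0.004, 1.571]
wrist_force: [0.2, -0.7, -0.4]
width: 0.0502
finger_force: 0.0
```

Run:
```python
from h import *
im,c=snap('wrist','w6.png'); im=im.astype(int); q=proj(c,[.5496,.359,.09]); print(q,pose()[0])
x0,y0=int(q[0])-30,int(q[1])-30; sub=im[y0:y0+60,x0:x0+60]; m=((sub.max(2)-sub.min(2)<25)&(sub.mean(2)<125)&(sub.mean(2)>50)).astype(np.uint8)
n,l,st,ce=cv2.connectedComponentsWithStats(m)
for k in range(1,n):
    if st[k,4]>60: print(st[k],ce[k]+[x0,y0],plane(c,*(ce[k]+[x0,y0]),.09))
step([.5496,.359,.053],down(np.pi/2))
```

```text
[280.0019 223.1123] [0.5486 0.3562 0.1187]
[ 16   0  26  40 852] [278.5622 213.1667] [0.5487 0.3657 0.09  ]
[ 22  51  19   9 130] [281.1692 248.8615] [0.5504 0.3412 0.09  ]
shift [0.003  0.0013 0.0657] turn [-0.0057  0.0031  0.0006]
```

Request:
drive_tool([
  [0.05,[0.004,0.001,0.03],[-0.006,0.003,0]],
  [0.05,[0.004,0.001,0.0655],[-0.006,0.003,0]],
  [0.05,[0.004,0.001,0.0655],[-0.006,0.003,0]],
  [0.0,[0.004,0.001,0.0655],[-0.006,0.003,0]],
  [0.0,[0.004,0.001,0.0655],[-0.006,0.003,0]],
])

```text
time: 18.8
tool_pos: [0.5523, 0.3624, 0.0595]
ee_rot: [3.132, -0.005, 1.573]
wrist_force: [-0.3, -0.2, 0.2]
width: 0.0338
finger_force: 0.0
```

Request:
drive_tool([
  [0.0,[0,0,0],[0,0,0]],
  [0.0,[0,0,0],[0,0,0]],
  [0.0,[0,0,0],[0,0,0]],
])

```text
time: 19.18
tool_pos: [0.5504, 0.362, 0.057]
ee_rot: [3.137, -0.003, 1.573]
wrist_force: [-1.0, -0.4, 4.2]
width: 0.0153
finger_force: 30.0
```

Run:
```python
from h import *
im,c=snap('wrist','w7.png'); print(pose()[0],robot.get_obs()['joint_positions'],robot.get_obs()['wrist_force'],proj(c,[.5496,.36,.09]))
```

```text
[0.5504 0.362  0.057 ] [0.4956 0.3839 1.2944 0.0002 1.4575 0.493 ] [-1.8114 -0.5417  4.2053] [275.293  271.8828]
```

Run:
```python
from h import *
s,c=snap('scene','s7.png'); t,ct=snap('top','t7.png'); p,R=pose(); o=np.zeros((600,800,3),np.uint8)
a=cv2.resize(cv2.imread('pics/s7.png')[215:345,315:445],(520,520),interpolation=cv2.INTER_CUBIC)
for tt,col in((.025,(0,0,255)),(-.01,(0,255,0)),(-.029,(255,0,0))):
    q=(proj(c,p+R.apply([0,0,tt]))-[315,215])*4; print(tt,q); cv2.circle(a,tuple(int(v) for v in q),3,col,1)
o[:520,:520]=a; o[:280,520:800]=cv2.resize(cv2.imread('pics/w7.png')[180:320,205:345],(280,280)); cv2.imwrite('pics/m7.png',o)
```

```text
0.025 [315.0125 385.9823]
-0.01 [326.8986 348.3618]
-0.029 [333.6137 327.1079]
```

View pics/m7.png

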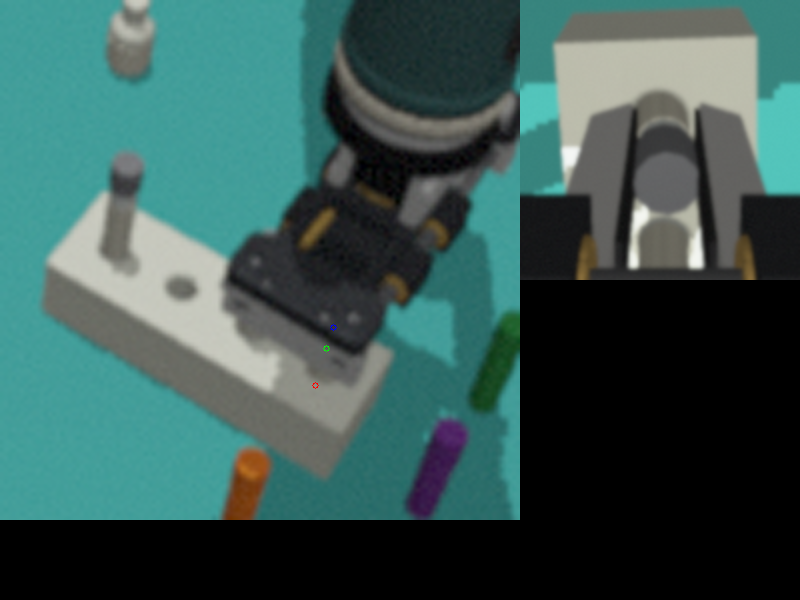

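Wrist crop: the tube is between the pads and upright, cap top disc at w7 (277,270) where z=0.09 predicts. The upward 4 N is the arm pressing the tube onto the hole bottom. Lift.

Request:
drive_tool([
  [0.0,[0,0,-0.01],[0,0,0]],
  [0.0,[0,0,-0.05],[0,0,0]],
  [0.0,[0,0,-0.1],[0,0,0]],
  [0.0,[0,0,-0.14],[0,0,0]],
  [0.0,[0,0,-0.15],[0,0,0]],
])

```text
time: 19.95
tool_pos: [0.5514, 0.362, 0.2101]
ee_rot: [3.13, -0.005, 1.573]
wrist_force: [-0.1, 0.4, -1.4]
width: 0.0152
finger_force: 30.0
```

Run:
```python
from h import *
im,c=snap('wrist','w8.png'); p,R=pose(); o=robot.get_obs(); print(p,o['width'],o['finger_force'],o['wrist_force'])
A=cv2.imread('pics/w7.png').astype(int);B=cv2.imread('pics/w8.png').astype(int)
for r in range(228,292,6): print(r,[int(v) for v in A[r,250:306:5].mean(1)],[int(v) for v in B[r,250:306:5].mean(1)])
step([.47,.10,.24],down(np.pi+PSI))
```

```text
[0.551  0.3618 0.2091] 0.015305214117593275 30.000159193295985 [0.4113 0.3661 1.412 ]
228 [182, 183, 180, 135, 101, 101, 107, 162, 182, 184, 184, 184] [233, 232, 232, 174, 87, 89, 90, 88, 232, 232, 231, 139]
234 [142, 105, 90, 93, 99, 98, 101, 98, 173, 100, 104, 143] [175, 100, 97, 121, 87, 90, 91, 89, 222, 104, 100, 114]
240 [98, 97, 60, 93, 122, 116, 123, 113, 158, 60, 98, 98] [85, 86, 55, 92, 105, 101, 106, 112, 196, 56, 87, 87]
246 [98, 98, 38, 111, 57, 57, 57, 59, 152, 36, 97, 98] [86, 87, 37, 97, 51, 51, 49, 50, 135, 32, 86, 87]
252 [98, 97, 22, 55, 56, 59, 57, 56, 57, 19, 98, 98] [87, 87, 21, 47, 52, 50, 52, 50, 47, 19, 86, 87]
258 [98, 97, 19, 56, 83, 101, 100, 93, 57, 22, 97, 98] [88, 87, 14, 49, 78, 89, 90, 83, 50, 18, 86, 87]
264 [98, 95, 18, 95, 101, 101, 100, 100, 100, 22, 93, 97] [87, 85, 16, 87, 88, 90, 89, 89, 88, 17, 84, 87]
270 [97, 83, 22, 99, 100, 99, 99, 99, 99, 21, 83, 98] [87, 76, 17, 87, 90, 89, 88, 89, 90, 18, 73, 86]
276 [96, 59, 20, 97, 98, 100, 100, 98, 99, 22, 61, 97] [86, 55, 18, 87, 90, 88, 90, 88, 88, 20, 56, 86]
282 [97, 35, 32, 175, 99, 98, 98, 98, 148, 30, 34, 97] [86, 35, 36, 210, 88, 89, 88, 88, 196, 37, 33, 88]
288 [97, 21, 72, 242, 169, 136, 139, 175, 177, 49, 21, 97] [87, 20, 62, 230, 229, 173, 154, 162, 230, 61, 21, 86]
shift [-0.2614 -0.0813 -0.0329] turn [ 0.0111  0.0042 -1.6185]
```

Tube is firmly in hand. Transit to a look pose in front of the well, turning so the camera faces the robot side (clear of the open lid).

Request:
drive_tool([
  [0.0,[-0.26,-0.08,-0.033],[0.011,0.004,-1.618]],
  [0.0,[-0.26,-0.08,-0.033],[0.011,0.004,-1.618]],
  [0.0,[-0.26,-0.08,-0.033],[0.011,0.004,-1.618]],
  [0.0,[-0.26,-0.08,-0.033],[0.011,0.004,-1.618]],
  [0.0,[-0.26,-0.08,-0.033],[0.011,0.004,-1.618]],
])

```text
time: 20.62
tool_pos: [0.4687, 0.0986, 0.2359]
ee_rot: [-3.139, -0.004, 2.497]
wrist_force: [-0.1, -0.6, 0.2]
width: 0.0153
finger_force: 30.0
```

Run:
```python
from h import *
o=robot.get_obs(); print(pose()[0],o['width'],o['joint_positions'])
step([.45,-.105,.25],down(np.pi+PSI))
```

```text
[0.4687 0.0986 0.2359] 0.015306697822513676 [ 0.0882 -0.0724  1.4569  0.0009  1.7621 -0.8375]
shift [-0.1074 -0.174  -0.0141] turn [-0.001  -0.0051 -0.695 ]
```

Request:
drive_tool([
  [0.0,[-0.107,-0.174,-0.014],[0,-0.005,-0.695]],
  [0.0,[-0.107,-0.174,-0.014],[0,-0.005,-0.695]],
  [0.0,[-0.107,-0.174,-0.014],[0,-0.005,-0.695]],
  [0.0,[-0.107,-0.174,-0.014],[0,-0.005,-0.695]],
  [0.0,[-0.107,-0.174,-0.014],[0,-0.005,-0.695]],
])

```text
time: 21.25
tool_pos: [0.4493, -0.1044, 0.2492]
ee_rot: [3.141, -0.001, -3.099]
wrist_force: [0.3, 0.1, -0.2]
width: 0.0151
finger_force: 30.0
```

Run:
```python
from h import *
im,c=snap('wrist','w9.png'); p,R=pose(); print(p); g=cv2.cvtColor(np.array(im),cv2.COLOR_RGB2GRAY)
ey=np.array([-ex[1],ex[0],0])
W=[H-.08*ex+d*ey for d in(.06,.02,-.02,-.06)]
for w in W:
    w[2]=.06; q=proj(c,w); print('pred',w,q)
    x,y=[int(v) for v in q]; print(np.array(g[max(0,y-15):y+16:2,max(0,x-18):x+19:2]).astype(int) if w is W[1] or w is W[3] else '')
```

```text
[ 0.4496 -0.1031  0.2494]
pred [ 0.5361 -0.0637  0.06  ] [309.1333 255.7699]

pred [ 0.5381 -0.1036  0.06  ] [274.7281 255.9959]
[[ 85  81  54  28  89  87 100 110 112 105  97  99 104 106 111  98  95 195
  131]
 [ 83  81  49  21  69 102 120  98  86  76  69  67  73  80  91 107 106 164
  109]
 [ 83  80  43  20  75 115  91  64  54  49  48  48  50  52  56  77 108 146
  101]
 [ 83  77  35  24  83  87  56  50  47  49  48  48  49  50  48  51  81 131
   96]
 [ 83  72  26  22  72  56  47  49  48  46  48  48  47  50  49  49  52  96
   72]
 [ 84  70  22  20  41  46  49  46  48  48  49  48  48  48  49  47  47  54
   41]
 [ 82  63  18  19  43  47  48  47  48  49  48  51  50  49  47  47  47  48
   28]
 [ 82  53  17  24  43  47  50  50  48  49  52  51  51  50  48  48  48  46
   34]
 [ 82  49  13  26  45  47  48  52  55  63  71  75  69  63  56  53  48  46
   37]
 [ 81  41  15  30  44  51  61  75  82  87  89  91  90  87  84  74  57  45
   40]
 [ 76  34  14  29  47  62  82  90  89  90  90  90  89  89  88  87  78  56
   42]
 [ 74  26  15  34  59  81  89  90  89  91  91  89  89  90  90  89  89  81
   57]
[... 1025 characters left out ...]
  89  86  87  88  91  94 123 206 227 228 227
  228]
 [181 225 227 227 227 223 171  99  86  86  89  91  95 128 210 228 228 228
  229]
 [183 227 228 229 229 226 192 136  94  89  93  95 107 163 221 228 228 228
  228]
 [182 227 228 228 228 228 224 188 151 120 117 127 165 210 228 228 229 228
  229]
 [181 226 228 227 228 227 227 223 207 191 193 198 216 226 228 228 228 228
  227]
 [180 224 226 226 226 225 226 225 224 223 223 223 225 225 226 226 226 225
  226]
 [181 224 226 226 226 226 226 226 226 226 226 227 227 226 227 226 226 226
  227]
 [179 222 225 224 225 225 225 224 225 224 225 225 225 225 225 225 225 225
  225]
 [171 211 226 226 226 227 227 226 226 227 226 226 226 226 226 227 226 226
  226]]
```

Run:
```python
from h import *
c=cal('wrist'); p,R=pose(); g=cv2.imread('pics/w9.png',0).astype(float)
sub=g[242:275,192:222]; w=np.clip((228-sub)/140,0,1); w[w<.15]=0
yy,xx=np.mgrid[242:275,192:222]; u,v=(w*xx).sum()/w.sum(),(w*yy).sum()/w.sum(); m=w>.5
print('w3',u,v,np.ptp(xx[m]),np.ptp(yy[m])); w3=plane(c,u,v,.06); ey=np.array([-ex[1],ex[0],0]); print(w3,'w1 from it',w3+.08*ey)
col=g[236:300,272:283].mean(1); print(dict(zip(range(236,300,2),col[::2].astype(int)))); row=g[268:275].mean(0); print(dict(zip(range(252,304,2),row[252:304:2].astype(int))))
for t in(-.033,-.036):
  for v in(270.5,272):
    o,d=ray(c,277.3,v); z=R.as_matrix()[:,2]; k=((p+z*t-o)@z)/(d@z); print(t,v,'cap centre in tool',R.inv().apply(o+d*k-p))
step([.45,-.155,.25],down(np.pi+PSI))
```

```text
w3 206.34167350287123 255.4665937471516 13 13
[ 0.5414 -0.1814  0.06  ] w1 from it [ 0.5374 -0.1015  0.06  ]
{236: np.int64(88), 238: np.int64(105), 240: np.int64(103), 242: np.int64(73), 244: np.int64(49), 246: np.int64(48), 248: np.int64(47), 250: np.int64(48), 252: np.int64(48), 254: np.int64(49), 256: np.int64(66), 258: np.int64(87), 260: np.int64(89), 262: np.int64(89), 264: np.int64(88), 266: np.int64(88), 268: np.int64(88), 270: np.int64(87), 272: np.int64(87), 274: np.int64(87), 276: np.int64(86), 278: np.int64(86), 280: np.int64(86), 282: np.int64(86), 284: np.int64(90), 286: np.int64(156), 288: np.int64(223), 290: np.int64(228), 292: np.int64(227), 294: np.int64(226), 296: np.int64(227), 298: np.int64(207)}
{252: np.int64(83), 254: np.int64(80), 256: np.int64(46), 258: np.int64(15), 260: np.int64(17), 262: np.int64(64), 264: np.int64(86), 266: np.int64(87), 268: np.int64(87), 270: np.int64(87), 272: np.int64(87), 274: np.int64(87), 276: np.int64(87), 278: np.int64(87), 280: np.int64(87), 282: np.int64(87), 284: np.int64(87), 286: np.int64(87), 288: np.int64(87), 290: np.int64(87), 292: np.int64(81), 294: np.int64(38), 296: np.int64(13), 298: np.int64(24), 300: np.int64(68), 302: np.int64(82)}
-0.033 270.5 cap centre in tool [-0.0017  0.0001 -0.033 ]
-0.033 272 cap centre in tool [-0.0025  0.0001 -0.033 ]
-0.036 270.5 cap centre in tool [-0.0002  0.0001 -0.036 ]
-0.036 272 cap centre in tool [-0.001   0.0001 -0.036 ]
shift [ 0.0019 -0.0519 -0.0007] turn [ 0.0017 -0.0007 -0.0058]
```

Request:
drive_tool([
  [0.0,[0.002,-0.052,0],[0.002,0,-0.006]],
  [0.0,[0.002,-0.052,0],[0.002,0,-0.006]],
  [0.0,[0.002,-0.052,0],[0.002,0,-0.006]],
])

```text
time: 21.68
tool_pos: [0.4508, -0.1529, 0.2507]
ee_rot: [-3.141, 0.001, -3.089]
wrist_force: [0.4, 0.6, -0.7]
width: 0.0154
finger_force: 30.0
```

```bash
cat >> h.py <<'E'
def well(f,pt,r=16):
    im,c=snap('wrist',f); g=cv2.cvtColor(im,cv2.COLOR_RGB2GRAY).astype(float); q=proj(c,pt); x,y=[int(round(v)) for v in q]
    sub=g[y-r:y+r+1,x-r:x+r+1]; bg=np.percentile(sub,80); m=(sub<.75*bg).astype(np.uint8)
    n,l,st,ce=cv2.connectedComponentsWithStats(m)
    for k in range(1,n):
        if st[k,4]>40:
            w=np.where(cv2.dilate((l==k).astype(np.uint8),np.ones((5,5)))>0,np.clip(bg-sub,0,bg*.4),0); yy,xx=np.mgrid[y-r:y+r+1,x-r:x+r+1]
            u,v=(w*xx).sum()/w.sum(),(w*yy).sum()/w.sum(); print('pred',q,'blob',st[k],u,v,'->',plane(c,u,v,.06))
E
python3 - <<'E'
from h import *
print(pose()[0])
for n,p in(('a',[.5374,-.1025,.06]),('b',[.5415,-.182,.06])): print(n); well('wa%s.png'%n,p)
E
```

```text
[ 0.4508 -0.1529  0.2507]
a
pred [316.6553 255.3596] blob [  0   0  25  33 693] 311.40950802052595 256.3339332506159 -> [ 0.5389 -0.1085  0.06  ]
b
pred [248.4032 254.8849] blob [ 24   0   9  33 199] 260.32728649057833 256.4429695314824 -> [ 0.5427 -0.168   0.06  ]
```

Request:
drive_tool([
  [0.0,[0.045,0.013,0],[0,0,0]],
  [0.0,[0.045,0.013,0],[0,0,0]],
  [0.0,[0.045,0.013,0],[0,0,0]],
])

```text
time: 22.15
tool_pos: [0.4058, -0.1431, 0.2521]
ee_rot: [-3.139, 0.005, -3.088]
wrist_force: [-0.2, -0.2, 0.2]
width: 0.0155
finger_force: 30.0
```

Run:
```python
from h import *
print(pose()[0])
for n,p in(('c',[.5374,-.1025,.06]),('d',[.5415,-.182,.06])): print(n); well('wa%s.png'%n,p)
```

```text
[ 0.4058 -0.1431  0.2521]
c
pred [305.6468 288.6618] blob [  3   0  11  33 236] 298.71866978364505 289.12852951961867 -> [ 0.5385 -0.1108  0.06  ]
pred [305.6468 288.6618] blob [ 24   4   9  29 234] 318.09121072903616 290.6375469859391 -> [ 0.5392 -0.0873  0.06  ]
d
pred [239.688  288.4273] blob [ 28   0   5  33 114] 254.33930254476908 291.1840245051838 -> [ 0.5442 -0.1642  0.06  ]
pred [239.688  288.4273] blob [  0   5  18  28 467] 232.34541500543676 290.3742297934034 -> [ 0.5446 -0.1908  0.06  ]
```

Run:
```python
from h import *
step([.537,-.103,.25],down(np.pi+PSI))
```

```text
shift [-0.1329  0.0334  0.0023] turn [-0.0023  0.0038  0.0031]
```

Request:
drive_tool([
  [0.0,[-0.05,0.012,0],[-0.002,0.004,0.003]],
  [0.0,[-0.1,0.025,0.002],[-0.002,0.004,0.003]],
  [0.0,[-0.133,0.033,0.002],[-0.002,0.004,0.003]],
  [0.0,[-0.133,0.033,0.002],[-0.002,0.004,0.003]],
  [0.0,[-0.133,0.033,0.002],[-0.002,0.004,0.003]],
])

```text
time: 22.88
tool_pos: [0.5363, -0.1038, 0.2496]
ee_rot: [-3.142, -0.002, -3.092]
wrist_force: [-0.7, 0.3, -0.2]
width: 0.0152
finger_force: 30.0
```

Run:
```python
from h import *
print(pose()[0])
for n,p in(('e',[.5384,-.1035,.06]),('f',[.5415,-.1825,.06])): print(n); well('wa%s.png'%n,p,14)
g=cv2.imread('pics/wae.png',0); q=proj(cal('wrist'),[.5384,-.1035,.06]).astype(int); print(g[q[1]-16:q[1]+30:2,q[0]-18:q[0]+20:2])
```

```text
[ 0.5363 -0.1038  0.2496]
e
pred [277.6889 182.8357] blob [  6  10  16  11 122] 277.93682619647353 184.27129471032745 -> [ 0.54   -0.1031  0.06  ]
f
pred [206.2415 182.1525] blob [  6   6  16  16 194] 205.41170974774212 182.05735492577597 -> [ 0.5414 -0.1834  0.06  ]
[[219 220 220 220 221 219 220 219 220 219 220 220 219 220 219 219 219 219
  220]
 [218 219 220 220 220 220 219 220 220 219 219 220 220 219 216 201 200 199
  200]
 [181 210 219 220 219 220 219 220 219 220 220 220 220 219 202 165 162 161
  161]
 [155 170 205 217 217 219 219 220 218 216 217 218 219 209 170 157 157 156
  155]
 [159 159 170 175 182 199 199 193 185 178 181 184 194 197 163 160 161 160
  160]
 [155 153 153 155 155 156 150 146 153 156 156 152 147 156 158 158 157 158
  159]
 [155 154 154 154 156 152 128 147 157 158 158 157 145 127 152 158 158 159
  160]
 [153 153 153 153 155 144 103 118 148 156 154 149 119 102 143 157 158 158
  158]
 [154 154 154 156 154 141  95  86 107 121 119 105  87  96 141 158 159 159
  159]
 [154 154 155 156 154 145 103  82  84  85  83  83  82 105 146 158 158 158
  159]
 [153 154 154 154 154 
[... 331 characters left out ...]
 153 152 152 153 152 154 153 154 154 154 154
  154]
 [149 148 148 150 150 151 150 151 152 152 151 152 152 153 152 154 153 152
  153]
 [147 146 147 147 148 146 148 148 148 147 148 149 150 148 149 150 148 151
  151]
 [148 148 148 149 149 150 148 149 150 148 149 149 150 151 151 151 150 150
  150]
 [148 149 149 149 148 150 149 149 150 149 151 150 151 151 152 150 151 150
  150]
 [148 148 148 148 147 148 147 148 148 148 148 149 149 147 149 149 150 149
  151]
 [149 150 149 151 149 151 151 150 151 151 150 152 151 152 151 152 152 152
  152]
 [149 147 148 149 149 150 150 151 150 152 151 152 150 153 152 151 153 152
  153]
 [148 146 147 147 148 148 148 149 149 149 150 150 150 149 150 150 150 150
  151]]
```

Run:
```python
from h import *
c=cal('wrist'); p,R=pose(); g=cv2.imread('pics/wae.png',0).astype(int); h=cv2.imread('pics/wae.png').astype(int)
for r in range(198,246,3): print(r,g[r,256:300:2])
for x in(0,-.002,-.004):
  for t in(.0385,.0,): print(x,t,proj(c,p+R.apply([x,0,t])), 'radius px',346.7*.0075/(.1975+.969*t-.247*x))
```

```text
198 [146 147 146 148 147 147 148 147 149 149 148 150 149 149 148 150 150 149
 150 150 150 150]
201 [148 148 149 149 149 150 151 151 150 150 149 149 150 150 151 149 151 150
 150 151 152 152]
204 [147 147 147 147 147 147 148 147 148 148 148 149 148 150 148 148 149 149
 148 149 149 150]
207 [149 150 150 149 150 149 151 151 150 151 151 151 152 151 152 153 152 152
 152 153 152 154]
210 [146 148 148 148 147 148 148 148 148 148 148 149 149 150 150 150 150 150
 151 151 152 152]
213 [152 152 152 154 153 152 153 153 151 147 146 149 151 153 152 154 154 154
 153 155 154 154]
216 [148 148 148 148 149 149 142 119  98  91  87  90  98 118 144 150 150 150
 151 149 151 151]
219 [150 150 150 151 150 139  99  85  85  85  87  86  87  85 100 141 152 151
 152 152 152 152]
222 [149 150 150 149 147 112  84  84  85  87  85  84  86  86  84 114 149 151
 151 151 152 154]
225 [147 148 148 150 178 115  83  84  84  82  80  79  81  84  84  94 138 148
 147 149 148 148]
228 [159 159 160 177 189 108  81  80  82  82  79  79  82  82  80  84 137 154
 153 154 153 154]
231 [127 126 126 130 121  82  80  79  82  83  78  79  81  81  79  77  94 102
 101 100 101 101]
234 [77 76 72 54 72 76 79 80 83 81 79 79 82 82 80 77 79 79 60 60 76 77]
237 [77 77 62 23 64 76 78 81 86 90 88 89 88 86 82 78 79 78 44 38 73 77]
240 [ 77  75  51  21  64  79  91  99 104  99  90  92  95  98 104  92  80  77
  43  27  69  78]
243 [ 77  75  42  16  63 103 103  75  62  53  48  49  54  58  66  89  98  89
  49  20  64  78]
0 0.0385 [277.2381 222.098 ] radius px 11.074012005630168
0 0.0 [277.1383 242.4876] radius px 13.165822784810127
-0.002 0.0385 [277.2366 224.9067] radius px 11.050762748060459
-0.002 0.0 [277.1367 245.7737] radius px 13.132973726476559
-0.004 0.0385 [277.235  227.7036] radius px 11.027610906954997
-0.004 0.0 [277.1351 249.0434] radius px 13.100288178630446
```

Well1 is at ≈(0.538,−0.1034) and the tube's foot is 2.4 mm off the tool axis in x. Descend to just above the block.

Request:
drive_tool([
  [0.0,[0.0007,0.0007,0.04],[0,0,0]],
  [0.0,[0.0007,0.0007,0.08],[0,0,0]],
  [0.0,[0.0007,0.0007,0.115],[0,0,0]],
  [0.0,[0.0007,0.0007,0.125],[0,0,0]],
  [0.0,[0.0007,0.0007,0.125],[0,0,0]],
])

```text
time: 23.6
tool_pos: [0.5352, -0.1034, 0.1255]
ee_rot: [-3.141, -0.001, -3.093]
wrist_force: [-0.2, -0.1, -0.1]
width: 0.015
finger_force: 30.0
```

Run:
```python
from h import *
c=cal('wrist'); step([.5356,-.1031,.115],down(np.pi+PSI)); print(pose()[0],proj(c,[.538,-.1034,.06]))
im,c=snap('wrist','wg.png'); g=cv2.cvtColor(im,cv2.COLOR_RGB2GRAY).astype(int)
for r in range(190,240,3): print(r,g[r,252:304:2])
```

```text
shift [-0.0004  0.0003  0.0105] turn [-0.0002 -0.0008 -0.0013]
[ 0.5352 -0.1034  0.1255] [277.185 214.881]
190 [203 169 167 167 167 169 188 197 185 151 149 149 150 149 149 150 150 150
 150 150 152 151 151 150 150 150]
193 [148 147 148 149 148 149 149 148 149 148 150 149 150 150 151 148 151 151
 150 151 151 150 151 152 152 151]
196 [155 155 154 155 156 155 155 157 155 156 156 158 157 156 157 156 157 157
 157 158 157 158 157 158 159 159]
199 [152 151 150 151 151 151 152 152 152 153 153 150 152 151 153 153 153 153
 154 153 152 153 153 153 153 154]
202 [156 156 156 158 158 157 158 158 157 157 151 144 142 142 142 147 154 158
 159 158 157 158 158 158 159 159]
205 [153 153 154 154 153 154 154 154 145 133 147 154 157 157 156 153 139 136
 152 156 157 157 157 158 158 156]
208 [152 152 153 153 153 153 153 141 109  88 112 138 146 152 144 131  98  92
 125 151 156 157 155 156 158 158]
211 [151 152 152 152 154 154 147 122  87  82  82  83  87  87  85  83  82  81
 101 137 155 154 155 156 156 155]
214 [152 153 153 153 153 154 147 118  84  83  83  85  85  86  84  83  83  82
  93 132 154 157 156 157 157
[... 193 characters left out ...]

 127 148 154 153 155 155 154 155]
223 [154 154 153 154 154 154 151 107  84  85  86  87  85  85  86  85  85 100
 145 156 155 155 155 155 154 156]
226 [150 149 150 151 151 150 142  96  82  82  83  82  79  80  82  82  82  93
 140 151 151 150 152 151 152 152]
229 [147 146 147 147 147 148 136  88  79  80  82  82  80  79  83  82  80  83
 130 149 150 150 150 150 150 151]
232 [143 134 114 100 106 139 129  82  78  80  82  82  80  81  83  82  80  79
 110 149 148 128  98 108 128 140]
235 [ 84  79  78  77  70  50  87  78  78  80  84  82  82  80  83  83  82  78
  95 139  89  58  76  76  79  81]
238 [ 79  75  78  76  57  24  76  76  80  84  96 103 100  96 101  98  87  80
  85 131  83  32  72  79  78  76]
```

Request:
drive_tool([
  [0.0,[0.0006,0.0009,0.005],[0,0,0]],
  [0.0,[0.0006,0.0009,0.01],[0,0,0]],
  [0.0,[0.0006,0.0009,0.016],[0,0,0]],
  [0.0,[0.0006,0.0009,0.022],[0,0,0]],
  [0.0,[0.0006,0.0009,0.028],[0,0,0]],
])

```text
time: 24.28
tool_pos: [0.5347, -0.1022, 0.0964]
ee_rot: [3.142, -0.001, -3.092]
wrist_force: [0.2, 0.7, -0.3]
width: 0.0151
finger_force: 30.0
```

Run:
```python
from h import *
o=robot.get_obs(); print(pose()[0],o['wrist_force'],o['wrist_torque'],o['width'])
```

```text
[ 0.5347 -0.1022  0.0964] [ 0.2355  0.713  -0.3302] [ 0.0331 -0.0641  0.0458] 0.0151470732213296
```

In the well with no force. Continue down.

Request:
drive_tool([
  [0.0,[0,0,0.007],[0,0,0]],
  [0.0,[0,0,0.014],[0,0,0]],
  [0.0,[0,0,0.021],[0,0,0]],
  [0.0,[0,0,0.027],[0,0,0]],
  [0.0,[0,0,0.029],[0,0,0]],
])

```text
time: 24.9
tool_pos: [0.5345, -0.1022, 0.0674]
ee_rot: [3.141, -0.002, -3.092]
wrist_force: [0.4, 0.3, -0.1]
width: 0.0153
finger_force: 30.0
```

Request:
drive_tool([
  [0.0,[0,0,0.001],[0,0,0]],
  [0.0,[0,0,0.002],[0,0,0]],
])

```text
time: 25.15
tool_pos: [0.535, -0.1023, 0.0662]
ee_rot: [-3.141, -0.0, -3.092]
wrist_force: [-0.1, 0.4, 0.1]
width: 0.0154
finger_force: 30.0
```

Request:
drive_tool([
  [0.0,[0,0,0.001],[0,0,0]],
  [0.0,[0,0,0.002],[0,0,0]],
])

```text
time: 25.4
tool_pos: [0.5349, -0.1023, 0.0641]
ee_rot: [-3.141, -0.001, -3.092]
wrist_force: [-0.5, 0.3, -0.1]
width: 0.0149
finger_force: 30.0
```

Request:
drive_tool([
  [0.0,[0,0,0.001],[0,0,0]],
  [0.0,[0,0,0.002],[0,0,0]],
])

```text
time: 25.65
tool_pos: [0.5349, -0.1023, 0.0622]
ee_rot: [-3.141, -0.001, -3.092]
wrist_force: [0.6, -0.9, 2.5]
width: 0.0154
finger_force: 30.0
```

Request:
drive_tool([
  [0.0,[0,0,0.001],[0,0,0]],
  [0.0,[0,0,0.001],[0,0,0]],
])

```text
time: 25.9
tool_pos: [0.5353, -0.1023, 0.0622]
ee_rot: [-3.141, 0.001, -3.092]
wrist_force: [-1.4, 0.1, 5.5]
width: 0.0151
finger_force: 30.0
```

Seated: force rises to 5.5 N at the expected height, z no longer drops. Open just enough and withdraw straight up.

Request:
drive_tool([
  [0.03,[0,0,-0.0005],[0,0,0]],
  [0.03,[0,0,-0.0005],[0,0,0]],
  [0.03,[0,0,-0.0005],[0,0,0]],
  [0.03,[0,0,-0.0005],[0,0,0]],
])

```text
time: 26.4
tool_pos: [0.5346, -0.1022, 0.0611]
ee_rot: [3.141, -0.002, -3.092]
wrist_force: [0.5, -0.1, 0.1]
width: 0.0299
finger_force: 0.0
```

Request:
drive_tool([
  [0.03,[0,0,-0.01],[0,0,0]],
  [0.03,[0,0,-0.03],[0,0,0]],
  [0.03,[0,0,-0.07],[0,0,0]],
  [0.03,[0,0,-0.12],[0,0,0]],
  [0.03,[0,0,-0.16],[0,0,0]],
])

```text
time: 27.02
tool_pos: [0.5353, -0.1023, 0.2246]
ee_rot: [-3.141, 0.002, -3.092]
wrist_force: [0.2, -0.1, -0.2]
width: 0.0299
finger_force: 0.0
```

Request:
drive_tool([
  [0.03,[0.05,0,-0.04],[0,0,0]],
  [0.03,[0.1,0,-0.06],[0,0,0]],
  [0.03,[0.15,0,-0.06],[0,0,0]],
  [0.03,[0.15,0,-0.06],[0,0,0]],
  [0.03,[0.15,0,-0.06],[0,0,0]],
])

```text
time: 27.65
tool_pos: [0.3856, -0.1097, 0.2821]
ee_rot: [-3.141, 0.001, -3.092]
wrist_force: [0.3, -0.0, 0.9]
width: 0.03
finger_force: 0.0
```

Run:
```python
from h import *
o=robot.get_obs(); print(pose()[0],o['wrist_force'],o['time'])
im,c=snap('top','tz.png'); s,cs=snap('scene','sz.png')
A=cv2.imread('pics/tz.png',0).astype(int)
for y in (.06,.02,-.02,-.06):
    w=H-.08*ex+y*np.array([-ex[1],ex[0],0]); w[2]=.095; q=proj(c,w).round().astype(int); r=proj(cs,w).round().astype(int)
    print(y,A[q[1]-2:q[1]+3,q[0]-2:q[0]+3].mean(), s[r[1]-2:r[1]+3,r[0]-2:r[0]+3].mean())
# lid unchanged?
B=cv2.imread('pics/t5.png',0).astype(int); print('lid diff',np.abs(A-B)[125:170,295:390].mean())
print('rack short hole',A[195:204,162:172].mean(),B[195:204,162:172].mean())
```

```text
[ 0.3856 -0.1097  0.2821] [ 0.3384 -0.0039  0.9047] 27.65
0.06 144.4 136.94666666666666
0.02 142.96 124.33333333333333
-0.02 145.52 109.78666666666666
-0.06 159.04 105.69333333333333
lid diff 5.435321637426901
rack short hole 192.48888888888888 103.74444444444444
```

Run:
```python
from h import *
A=cv2.imread('pics/tz.png',0).astype(np.float32)[128:168,298:385];B=cv2.imread('pics/t5.png',0).astype(np.float32)[128:168,298:385]
print(cv2.phaseCorrelate(A,B))
C=cv2.imread('pics/tz.png')[185:215,310:375].astype(int).mean(2); print(C[8:26:2,5:65:2].astype(int))
print(robot.close_job())
```

```text
((-0.018810268187912982, 0.04955509577000683), 1.0022769812742869)
[[219 220 219 219 220 219 220 219 219 219 219 219 219 219 219 220 219 220
  220 219 220 219 219 219 219 219 220 218 187 121]
 [219 219 219 219 219 219 219 220 220 219 219 219 219 220 219 219 219 219
  218 219 219 220 219 219 218 219 219 219 193 125]
 [219 219 218 217 219 220 220 219 217 210 201 207 217 219 219 215 202 183
  179 204 219 219 218 200 176 199 218 219 196 133]
 [218 206 184 173 196 218 219 216 180 149 152 159 199 219 216 174 129 145
  150 179 216 220 213 160 106 137 206 219 196 136]
 [202 147 146 151 174 215 219 214 147 123 148 154 195 219 215 154 102 136
  151 182 217 219 216 189 129 121 200 219 197 138]
 [194 121 134 147 178 216 219 215 156 109 135 167 212 219 218 196 137 121
  166 209 219 219 218 202 169 177 215 219 197 144]
 [212 163 130 154 204 219 219 219 206 168 175 209 219 219 219 218 210 202
  215 219 219 219 219 218 217 218 219 219 196 142]
 [219 216 210 214 219 219 219 220 219 218 218 220 220 219 220 219 219 219
  219 220 219 219 219 219 219 220 219 219 202 150]
 [219 220 219 220 219 219 219 220 220 219 219 220 219 220 219 220 219 220
  220 219 219 220 219 219 219 220 219 219 214 164]]
the job is handed in; nothing more can be done
None
```

The job is handed in at about 28 s of the 72 s allowed: the lid stands open against its stop after a brief press of about 8–9 N above the hinge's resistance, and the short tube sits on the bottom of the free well second from the left. A final top view shows the lid unmoved since release; the fingers first closed on air just above the tongue and I regripped, and nothing else on the bench was knowingly touched.

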